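Fetch a vial from the blocked drawer for stirring

TASK

The black-capped sample vial is due on the magnetic stirrer, but two reagent bottles stand in front of the drawer it is kept in. First stand both bottles in the steel spill tray, then pull the drawer out and stand the black-capped vial upright in the middle of the stirrer's round plate. Then shut the drawer fully, with the other two vials left standing in their pockets, and put each bottle back upright exactly where it stood, tipping nothing over on the way.

Things in the scene. Friction and masses are not known exactly. Their poses are not given: they have to be found in the camera images.
- oil_bottle: Loose brown glass bottle with red label and tall red screw cap, 34 mm across, 105 mm tall, under 0.1 kg; grip the round body, up to 75 mm above its underside. Origin: centre of its underside, z up. It starts on the worktop to one side of the knob, in front of the drawer; remember where it stood.
- dropper_bottle: Loose dark brown dropper bottle with white label and dark red rubber bulb, 36 mm across, 98 mm tall, up to 0.12 kg; grip the round body, up to 58 mm above its underside. Origin: centre of its underside, z up. It starts on the worktop to the other side of the knob; remember where it stood.
- vial_black: The wanted loose vial: black cap, purple content. 22 mm across, 54 mm tall; grip the round body, up to 40 mm above its underside (the cap gives no hold). Origin: centre of its underside, z up. Stands in one of three drawer pockets, 58 mm apart in a row parallel to the front panel, 12 mm deep, 26 mm wide; pocket floor 9 mm, insert top 21 mm above the worktop.
- vial_white_a: Loose vial with white cap and purple content; stays in its pocket. 22 mm across, 54 mm tall; grip the round body, up to 40 mm above its underside (the cap gives no hold). Origin: centre of its underside, z up. Stands in one of three drawer pockets, 58 mm apart in a row parallel to the front panel, 12 mm deep, 26 mm wide; pocket floor 9 mm, insert top 21 mm above the worktop.
- vial_white_b: Loose vial with white cap and blue content; stays in its pocket. 22 mm across, 54 mm tall; grip the round body, up to 40 mm above its underside (the cap gives no hold). Origin: centre of its underside, z up. Stands in one of three drawer pockets, 58 mm apart in a row parallel to the front panel, 12 mm deep, 26 mm wide; pocket floor 9 mm, insert top 21 mm above the worktop.
- drawer_box: Fixed clear acrylic box, 160 mm deep (x) by 200 mm wide (y) by 80 mm high, with one white drawer; the vials are seen through its top. Origin: centre of its underside; the drawer slides out along the box's own -x, toward the robot.
- drawer (a joint): How far the drawer is pulled out, m: 0 shut, 0.115 fully out. It slides with about 1 N of friction and stays where it is left. Pulled out 0.1, the row of pockets stands 63 mm in front of the box.
- drawer_knob (a point): Centre of the black head of the drawer's knob, 22 mm across and 18 mm long along the box's x axis, 45 mm above the worktop; the head's centre is 27 mm in front of the drawer's front panel (panel 8 mm thick, outside the box, top edge 79 mm above the worktop). Moves with the drawer; its axes are those of the box.
- spill_tray: Fixed steel tray, 200 mm (x) by 125 mm (y), rim 16 mm high (19 mm with its rolled edge), walls 3 mm, flat floor 3 mm above the worktop, empty at the start. Origin: centre of its underside.
- stirrer: Fixed white magnetic stirrer, 150 mm (x) by 116 mm (y), with a round flat steel plate 90 mm across whose top is 45 mm above the worktop and whose middle is marked by a dark ring 32 mm across; a black control knob, top 49 mm above the worktop, stands 71 mm from the plate's middle along the stirrer's -x. Origin: below the middle of the plate, at worktop height.
Not all that is in view belongs to the job. Leave any green, turquoise or yellow look-alike of the dropper_bottle alone.

How it is judged:
By the outcome, as a careful person would: the job done as asked, in the order asked, and still so for the second after the job is handed in, with the robot touching nothing.
It also fails if it takes over 122 s, if anything falls off the work surface, if the arm or the gripper's body presses on something with over 40 N, if the wrist force passes 120 N, or if a joint passes its speed limit or range.

ROBOT

A 6-joint arm with a two-finger parallel gripper is mounted at the origin on a cart in front of the work surface, level with it; the furniture and walls round the work are solid. World frame = base frame: x ahead of the robot, y to its left, z up, the work surface at z = 0. Lengths are in m, angles in rad, forces in N, time in s.
With the tool pointing down it reaches from about 0.3 to 0.775 m from the base axis. Payload 14.6 kg.
Tool frame: the origin (TCP) lies at the very end of the fingers, on their centre line; the grasp point (between the pads) lies 19 mm behind it; z points along the fingers, y is the line along which they close (so a half turn about z gives the same grasp; the last joint's range is limited). The gripper opens to 94 mm and grips with 3 to 60 N. Pads are 16 mm wide; open, the fingers measure 119 mm over their backs; the gripper's body (75 mm by 177 mm) begins 78 mm behind the grasp point.
Start: joints at [1.13, 0.3, 1.521, -0, 1.321, -0.067], TCP at [0.201, 0.512, 0.175] pointing down, gripper open.
Joint ranges: [-3.03, 3.03], [-0.79, 2.21], [0.23, 2.52], [-1.04, 4.18], [0, 3.07], [-2.55, 2.55]. Speed limits (rad/s): [2.22, 2.22, 2.57, 3.14, 3.14, 3.14].

INTERFACE

Orientations are given as [roll, pitch, yaw] about the fixed x, y, z axes, in that order (R = Rz(yaw) Ry(pitch) Rx(roll)).
In Python, from station import ctrl, camera, camera_info, finder gives the robot as it stands.
- The arm moves only by the tool carry_out, never from a script. Its argument "motion" is a list of rows, each a list of 2 entries, a list of its own where there are three numbers: the shift along the tool's x, y, z as a fraction of full scale, then the turn about the tool's z as a fraction of full scale. A call has 1 to 12 rows; each row is the pose to reach, as a shift and turn from the pose commanded when the call began, along the tool's axes at that moment, turning the shorter way round; what a row does not reach only later rows make up. Full scale, the value 1, is 200 mm for a shift and 360 degrees for a turn. A row lasts 1/10 s, in which the tool goes at most 50 mm and 8.59 degrees, less where a joint would pass 70% of its speed; a pose out of reach is approached as far as the arm can. A call with a number of a shift or a turn outside -1 to 1 is refused whole. A call with a gripper value outside its range is refused whole. "hand" is the closure, from -1 (fully open) to 1 (shut), set as the call begins (left out, the last holds). The fingers move at their own pace and stop on an object; "force" is the grip in N (left out, the last holds). Time passes only in rows, so rows that repeat a pose let the fingers close. It gives the time, the measured TCP pose, the force, the opening and the grip force at its end, in the units of the state.
- ctrl.get_obs(): the state, without advancing time (a new reading comes with each control period).
- camera(name): name is "side" or "top"; returns (picture, depth): 384x512x3 uint8, blue, green, red; 384x512 float32, m along the optical axis (not along the pixel's ray), 0 where there is no reading.
- camera_info(name): a dict with "camera_matrix" (3x3 intrinsics, pixels), "origin" and "attitude" of the camera in the world. Camera axes: x right, y down, z forward; pixel columns grow to the right and rows downward; lengths in m; the calibration is good to about 2 mm. A picture is of the moment at which its call begins. camera_info takes no time and is no camera call.
- ctrl.hand_in(): hands the job in; it is judged then, once.
Trained networks look in the newest picture that a camera, given by its name, has taken for a name from the list of things; names that differ only in an ending like _2 or _b are one class to them, and where a whole thing is asked for, a point or a joint stands for the part that bears it (a point fixed in the world has none). Each returns a list of dicts, best first, with "conf" (0 to 1); they miss things now and then, are a little off and sometimes report something else, mostly with a low value. They report only what shows in the picture. A call takes as long as a camera call. They do not tell look-alikes from the thing itself.
- finder.boxes_of(camera, query): "location" ([column, row] in pixels, amid what is visible of it).
- finder.cut_out(camera, query): "mask" (384x512 bool, what is visible of it) and "location" ([column, row] in pixels, amid what is visible of it).
- finder.pinpoint(camera, query): "location" ([column, row] in pixels: a listed point, or the origin of a listed thing).
The state is a dict: "time_s": time; "qpos": joint angles; "joint_vel": joint speeds; "tau": joint torques, N m; "ee_pos": TCP position; "eef_rot": TCP orientation; "force": force on the tool from outside, world axes, zero at the start; "moment": the same for the moment, N m; "grip_width": finger opening in m; "grip_force": force on a finger pad.
Only numpy, scipy, OpenCV 4.12 (cv2) and the standard library are available. Lean on these libraries where they do the work, as an engineer would, in place of code of your own. Each camera call takes 0.05 s, during which the arm holds its last target. There are 200 camera calls.

## Working session

There is one attempt and no reset: what is moved stays moved. The work goes in short steps, Python scripts to look and compute and a tool call to move; the robot and the scene stay as the last step left them, time stands still between calls to the robot, and variables do not carry over. Pictures are saved under pics/ and viewed, at most 14 in all, crops included, and the job is handed in when it is done.

Besides the shell and the picture viewer there is one more tool, called after ">>>" as a command line: name --argument value ..., lists and objects as JSON in quotes. carry_out: Moves the arm, as the interface text tells. Its arguments: {"type":"object","properties":{"motion":{"type":"array","items":{"type":"array"}},"hand":{"type":"number"},"force":{"type":"number"}},"required":["motion"]}

```bash
mkdir -p pics; ls; cat > h.py <<'E'
import numpy as np, cv2
from station import ctrl, camera, camera_info, finder
from scipy.spatial.transform import Rotation as R
def info(n):
    i=camera_info(n); a=np.array(i["attitude"],float)
    Rm=a if a.shape==(3,3) else (R.from_euler('xyz',a).as_matrix() if a.size==3 else R.from_quat(a).as_matrix())
    return np.array(i["camera_matrix"]),np.array(i["origin"]),Rm
def cloud(n,d):
    K,o,Rm=info(n); v,u=np.mgrid[:d.shape[0],:d.shape[1]]
    p=np.stack([(u-K[0,2])/K[0,0]*d,(v-K[1,2])/K[1,1]*d,d],-1)
    return p@Rm.T+o
def atz(n,px,z):
    K,o,Rm=info(n); r=Rm@np.linalg.solve(K,[px[0],px[1],1.]); return o+r*(z-o[2])/r[2]
def proj(n,p):
    K,o,Rm=info(n); c=K@(Rm.T@(np.array(p)-o)); return c[:2]/c[2]
E
python3 - <<'E'
from h import *
for n in("top","side"):
    print(camera_info(n)); im,d=camera(n); cv2.imwrite(f"pics/{n}0.png",im); np.save(f"{n}0.npy",d)
print(ctrl.get_obs())
for n in("top","side"):
    for q in ["oil_bottle","dropper_bottle","vial_black","vial_white_a","drawer_box","drawer_knob","spill_tray","stirrer"]:
        r=finder.pinpoint(n,q); print(n,q,[(np.round(x["location"]),round(x["conf"],2)) for x in r[:5]])
E
```

```text
pics
{'camera_matrix': array([[370.33403146,   0.        , 258.52256631],
       [  0.        , 370.33403146, 195.12819127],
       [  0.        ,   0.        ,   1.        ]]), 'origin': array([ 0.48263424, -0.0113956 ,  0.96168665]), 'attitude': array([-3.04731521, -0.00318414, -1.58471892])}
{'camera_matrix': array([[359.11495428,   0.        , 255.56614093],
       [  0.        , 359.11495428, 191.98084882],
       [  0.        ,   0.        ,   1.        ]]), 'origin': array([0.76831383, 0.88311055, 0.58980362]), 'attitude': array([-2.10294048,  0.01838827,  2.9017768 ])}
{'time_s': 0.1, 'qpos': array([ 1.13039792e+00,  3.00438703e-01,  1.52150535e+00,  1.70915985e-05,
        1.32066783e+00, -6.66513994e-02]), 'joint_vel': array([ 8.01671823e-04, -2.44313540e-03,  5.67499989e-05,  1.83898405e-03,
       -1.81074205e-03,  1.77159748e-04]), 'tau': array([ 1.21415537e-04, -5.32639289e+01, -3.53286374e+01,  7.09256739e-02,
        2.34449934e-02, -3.78789139e-05]), 'ee_pos': array([0.20072478, 0.51179227, 0.17423614]), 'eef_rot': array([-3.14057680e+00, -8.44010031e-05,  2.76784137
[... 390 characters left out ...]
al_black []
top vial_white_a []
top drawer_box [(array([258., 162.]), 0.65)]
top drawer_knob [(array([253., 203.]), 0.98)]
top spill_tray [(array([357., 237.]), 0.8)]
top stirrer [(array([144., 236.]), 0.83), (array([230., 218.]), 0.67)]
side oil_bottle [(array([269., 199.]), 0.76)]
side dropper_bottle [(array([307., 230.]), 0.86), (array([268., 239.]), 0.65), (array([298., 191.]), 0.65), (array([273., 221.]), 0.51)]
side vial_black []
side vial_white_a []
side drawer_box [(array([316., 262.]), 0.59), (array([224., 212.]), 0.57)]
side drawer_knob [(array([257., 194.]), 0.65)]
side spill_tray [(array([265., 165.]), 0.94)]
side stirrer [(array([318., 263.]), 0.89), (array([257., 193.]), 0.49)]
```

```bash
python3 - <<'E'
import cv2
a=cv2.imread("pics/top0.png")[120:300,100:420]; cv2.imwrite("pics/topc.png",cv2.resize(a,(800,450),interpolation=cv2.INTER_CUBIC))
a=cv2.imread("pics/side0.png")[120:330,150:430]; cv2.imwrite("pics/sidec.png",cv2.resize(a,(800,600),interpolation=cv2.INTER_CUBIC))
E
```

```text
(no output)
```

View pics/topc.png

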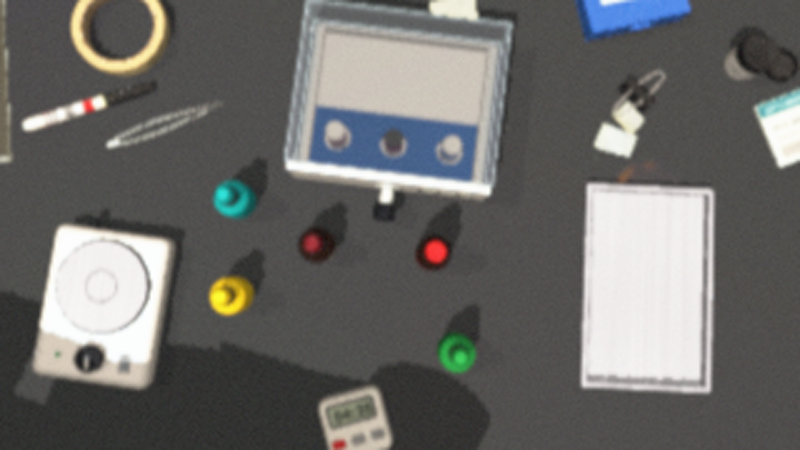

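View pics/sidec.png

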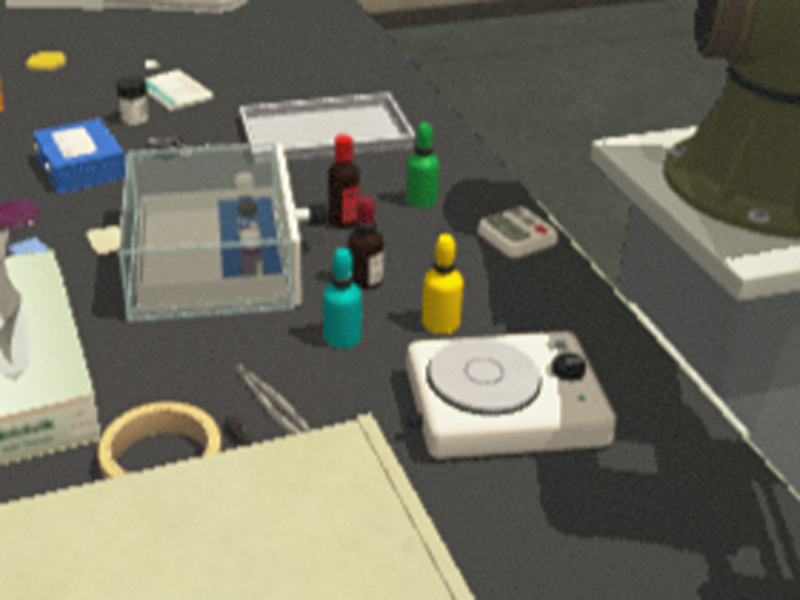

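View pics/top0.png

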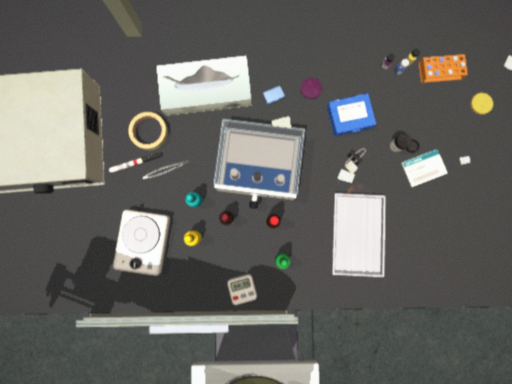

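Top view: the drawer holds three vials, and the black cap is in the middle pocket at about (257,177). The knob is at (254,202), the tray at (359,235) and the stirrer plate at (140,234).

Candidates for the dropper bottle are the dark red bulb (226,217), turquoise (193,199), yellow (192,239) and green (283,262). By the description it is the one at (226,217). The oil bottle is the bright red cap at (274,221). The crop confirms both.

```bash
cat > m.py <<'E'
from h import *
def hsvmask(im,lo,hi):
    h=cv2.cvtColor(im,cv2.COLOR_BGR2HSV); return cv2.inRange(h,lo,hi)>0
E
python3 - <<'E'
from m import *
im=cv2.imread("pics/top0.png"); d=np.load("top0.npy"); P=cloud("top",d)
si=cv2.imread("pics/side0.png"); sd=np.load("side0.npy"); S=cloud("side",sd)
print("table z",np.median(P[270:290,320:330,2]), np.median(S[300:320,390:400,2]))
# bottles: all points above table near
for n,(u,v) in dict(oil=(274,221),drop=(226,217),turq=(193,199),yel=(192,239),green=(283,262)).items():
    c=atz("top",(u,v),0.09)
    for nm,C in(("top",P),("side",S)):
        m=(np.hypot(C[...,0]-c[0],C[...,1]-c[1])<.032)&(C[...,2]>.012)&(C[...,2]<.13)
        q=C[m]
        if len(q)<8: print(n,nm,len(q)); continue
        t=q[q[:,2]>q[:,2].max()-.02]
        print(n,nm,len(q),"min",q.min(0).round(3),"max",q.max(0).round(3),"topmean",t.mean(0).round(3))
# fit cylinders with side body pts: 
for n,(u,v),z in(("tray",(359,235),.019),("stir",(140,234),.045),("knob",(254,202),.056)):
    print(n,atz("top",(u,v),z).round(3))
# tray/stirrer/box from top cloud rects
Z=P[...,2]
for n,q in(("tray","spill_tray"),("stir","stirrer"),("box","drawer_box"),("knob","drawer_knob")):
    for cam,C in(("top",P),("side",S)):
        camera(cam)
        r=finder.cut_out(cam,q)
        for x in r[:1]:
            m=x["mask"]; pts=C[m]; 
            rc=cv2.minAreaRect(pts[:,:2].astype(np.float32)*1000)
            print(n,cam,x["conf"],x["location"],rc,"z",np.percentile(pts[:,2],[5,50,95]).round(3))
E
```

```text
table z -0.0005661174114419687 -0.0008005857594795551
oil top 156 min [ 0.487 -0.067  0.017] max [ 0.521 -0.033  0.107] topmean [ 0.504 -0.049  0.104]
oil side 267 min [ 0.49  -0.059  0.012] max [ 0.522 -0.029  0.106] topmean [ 0.507 -0.045  0.098]
drop top 182 min [0.496 0.047 0.013] max [0.531 0.082 0.099] topmean [0.514 0.065 0.093]
drop side 265 min [0.501 0.052 0.012] max [0.532 0.084 0.098] topmean [0.517 0.069 0.089]
turq top 198 min [0.543 0.13  0.013] max [0.579 0.166 0.1  ] topmean [0.561 0.147 0.093]
turq side 334 min [0.545 0.139 0.012] max [0.581 0.169 0.097] topmean [0.564 0.153 0.088]
yel top 203 min [0.448 0.134 0.013] max [0.483 0.168 0.099] topmean [0.465 0.15  0.093]
yel side 322 min [0.45  0.14  0.012] max [0.485 0.17  0.097] topmean [0.468 0.156 0.088]
green top 185 min [ 0.39  -0.087  0.012] max [ 0.424 -0.054  0.099] topmean [ 0.407 -0.071  0.093]
green side 225 min [ 0.39  -0.083  0.012] max [ 0.425 -0.051  0.097] topmean [ 0.409 -0.066  0.088]
tray [ 0.467 -0.269  0.019]
stir [0.477 0.277 0.045]
knob [ 0.551 -0.004  0.056]
tray top 0.9 [356.7, 236.7] ((478.26
[... 479 characters left out ...]
0244140625), (789.1109619140625, 171.1947784423828), 69.76750183105469) z [0.009 0.037 0.046]
box top 0.56 [259.8, 159.8] ((624.89306640625, -11.103805541992188), (222.33660888671875, 281.53314208984375), 81.81055450439453) z [0.066 0.079 0.082]
box side 0.96 [224.0, 203.1] ((686.8117065429688, 312.7318115234375), (1152.343505859375, 201.95608520507812), 81.94166564941406) z [0.01  0.078 0.081]
knob top 0.88 [252.5, 194.3] ((533.546630859375, 1.8240890502929688), (193.99330139160156, 96.56035614013672), 81.1713638305664) z [0.013 0.071 0.08 ]
knob side 0.69 [253.8, 196.0] ((644.7826538085938, 395.5168151855469), (1004.9830322265625, 45.16386795043945), 78.3564682006836) z [0.018 0.056 0.079]
```

```bash
python3 - <<'E'
from m import *
im=cv2.imread("pics/top0.png"); d=np.load("top0.npy"); P=cloud("top",d); Z=P[...,2]
S=cloud("side",np.load("side0.npy"))
def near(C,c,r): return (abs(C[...,0]-c[0])<r)&(abs(C[...,1]-c[1])<r)
def rect(m,C):
    n,l,st,_=cv2.connectedComponentsWithStats(m.astype(np.uint8)); k=1+st[1:,4].argmax(); return cv2.minAreaRect((C[l==k][:,:2]*1000).astype(np.float32))
print("tray top",rect(near(P,(.467,-.269),.15)&(Z>.010)&(Z<.03),P))
print("stir top",rect(near(P,(.46,.277),.12)&(Z>.03)&(Z<.06),P))
print("box top",rect(near(P,(.65,-.01),.14)&(Z>.065)&(Z<.09),P))
for nm,C in(("top",P),("side",S)):
    m=near(C,(.55,0),.025)&(C[...,2]>.03)&(C[...,2]<.062); q=C[m]; print("knob",nm,len(q),q.min(0).round(3),q.max(0).round(3),q.mean(0).round(3))
# panel front edge: high pts with smallest x per y
m=near(P,(.62,0),.12)&(Z>.072)&(Z<.088); q=P[m]; 
ys=np.arange(-.1,.1,.006); e=[(y,q[(abs(q[:,1]-y)<.003)][:,0].min()) for y in ys if (abs(q[:,1]-y)<.003).any()]
e=np.array(e); print(e.round(3).tolist())
# plate circle
r=finder.pinpoint  
a=cv2.resize(im[195:285,100:180],None,fx=6,fy=6,interpolation=cv2.INTER_CUBIC); cv2.imwrite("pics/stir.png",a)
m=near(P,(.478,.277),.06)&(Z>.0425)&(Z<.047); print("plate z", np.median(P[near(P,(.478,.277),.02)][:,2]))
for c in ("top","side"):
    camera(c)
    for x in ("stirrer","spill_tray","drawer_box","drawer_knob"):
        print(c,x,[(atz(c,y["location"],.045 if x=="drawer_knob" else 0).round(3),round(y["conf"],2)) for y in finder.pinpoint(c,x)[:2]])
E
```

```text
tray top ((467.7976379394531, -268.8680419921875), (132.1172637939453, 205.36846923828125), 86.50731658935547)
stir top ((456.20068359375, 279.69464111328125), (116.20162963867188, 149.6628875732422), 80.84576416015625)
box top ((656.2212524414062, -17.53876495361328), (201.5755615234375, 169.3490753173828), 82.13594055175781)
knob top 120 [ 0.537 -0.024  0.032] [0.575 0.013 0.062] [ 0.555 -0.004  0.052]
knob side 60 [ 0.539 -0.007  0.037] [0.57  0.012 0.056] [0.553 0.002 0.049]
[[-0.1, 0.561], [-0.094, 0.561], [-0.088, 0.561], [-0.082, 0.563], [-0.076, 0.563], [-0.07, 0.563], [-0.064, 0.566], [-0.058, 0.566], [-0.052, 0.566], [-0.046, 0.568], [-0.04, 0.504], [-0.034, 0.569], [-0.028, 0.571], [-0.022, 0.571], [-0.016, 0.571], [-0.01, 0.572], [-0.004, 0.574], [0.002, 0.574], [0.008, 0.574], [0.014, 0.576], [0.02, 0.577], [0.026, 0.577], [0.032, 0.579], [0.038, 0.579], [0.044, 0.58], [0.05, 0.582], [0.056, 0.51], [0.062, 0.505], [0.068, 0.505], [0.074, 0.512], [0.08, 0.585], [0.086, 0.585], [0.092, 0.587]]
plate z 0.04498888560637426
top stirrer [(array([0.472, 0.277, 0.   ]), 0.64)]
top spill_tray [(array([ 0.468, -0.262,  0.   ]), 0.62)]
top drawer_box [(array([ 0.662, -0.015,  0.   ]), 0.76)]
top drawer_knob [(array([ 0.549, -0.007,  0.045]), 0.84)]
side stirrer [(array([0.481, 0.273, 0.   ]), 0.64), (array([0.528, 0.071, 0.   ]), 0.37)]
side spill_tray [(array([ 0.459, -0.288,  0.   ]), 0.72)]
side drawer_box [(array([ 0.661, -0.012,  0.   ]), 0.6)]
side drawer_knob [(array([ 0.546, -0.013,  0.045]), 0.48)]
```

View pics/stir.png

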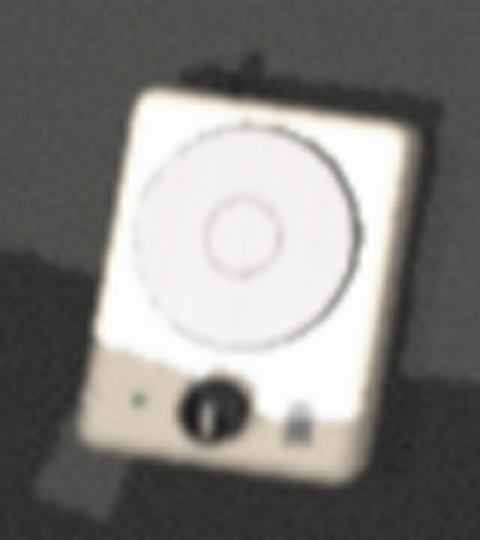

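The ring centre is at crop (243,237), which is pixel (140.1,234.1) and world (0.477,0.277). I'll keep the tool aligned to the box (yaw about 3.005) throughout.

```bash
cat > plan.py <<'E'
import sys,numpy as np
from h import ctrl
# args: x,y,z[,yaw] waypoints; prints cumulative fractional shift from the present pose
o=ctrl.get_obs(); p=o["ee_pos"]; r,pi_,yaw=o["eef_rot"]; print("now",p.round(4),round(yaw,4),"t",round(o["time_s"],1))
c,s=np.cos(yaw),np.sin(yaw); T=np.array([[c,s,0],[s,-c,0],[0,0,-1]])
for a in sys.argv[1:]:
    w=[float(v) for v in a.split(",")]; d=T@(np.array(w[:3])-p); y=w[3] if len(w)>3 else 3.005
    print(a,(d/.2).round(3),"turn",round(-((y-yaw+np.pi)%(2*np.pi)-np.pi)/2/np.pi,4),"rows",round(np.linalg.norm(d)/.05,1))
E
python3 plan.py 0.30,0.38,0.20 0.40,0.20,0.2 0.505,-0.048,0.2
```

```text
now [0.2008 0.512  0.1748] 2.7678 t 2.2
0.30,0.38,0.20 [-0.703 -0.433 -0.126] turn -0.0378 rows 3.3
0.40,0.20,0.2 [-1.497 -1.089 -0.126] turn -0.0378 rows 7.4
0.505,-0.048,0.2 [-2.438 -2.051 -0.126] turn -0.0378 rows 12.8
```

>>> carry_out --motion '[[[-0.15, -0.1, -0.1], -0.01], [[-0.35, -0.22, -0.12], -0.02], [[-0.55, -0.4, -0.126], -0.03], [[-0.7, -0.6, -0.126], -0.038], [[-0.85, -0.75, -0.126], -0.038], [[-1.0, -0.9, -0.126], -0.038], [[-1.0, -0.9, -0.126], -0.038]]' --hand -0.5 --force 20

```text
time_s: 2.9
ee_pos: [0.3227, 0.2683, 0.2003]
eef_rot: [3.142, 0.001, 3.002]
force: [1.3, -0.1, 1.0]
grip_width: 0.0704
grip_force: 0.0
```

```bash
python3 plan.py 0.40,0.10,0.2 0.505,-0.048,0.2 
```

```text
now [0.3227 0.2683 0.2003] 3.0023 t 2.9
0.40,0.10,0.2 [-0.5   -0.78   0.002] turn -0.0004 rows 3.7
0.505,-0.048,0.2 [-1.122 -1.44   0.002] turn -0.0004 rows 7.3
```

>>> carry_out --motion '[[[-0.2, -0.2, 0], 0], [[-0.4, -0.4, 0], 0], [[-0.6, -0.6, 0], 0], [[-0.8, -0.8, 0], 0], [[-0.9, -1.0, 0], 0], [[-0.9, -1.0, 0], 0]]'

```text
time_s: 3.5
ee_pos: [0.474, 0.0464, 0.1997]
eef_rot: [-3.141, -0.0, 3.004]
force: [0.6, 0.1, -0.4]
grip_width: 0.0707
grip_force: 0.0
```

```bash
python3 plan.py 0.505,-0.048,0.2 0.505,-0.048,0.041
```

```text
now [0.474  0.0464 0.1997] 3.0044 t 3.5
0.505,-0.048,0.2 [-0.218 -0.447 -0.002] turn -0.0001 rows 2.0
0.505,-0.048,0.041 [-0.218 -0.447  0.793] turn -0.0001 rows 3.7
```

>>> carry_out --motion '[[[-0.11, -0.22, 0], 0], [[-0.218, -0.447, 0], 0], [[-0.218, -0.447, 0], 0], [[-0.218, -0.447, 0.15], 0], [[-0.218, -0.447, 0.3], 0], [[-0.218, -0.447, 0.45], 0], [[-0.218, -0.447, 0.6], 0], [[-0.218, -0.447, 0.72], 0], [[-0.218, -0.447, 0.793], 0], [[-0.218, -0.447, 0.793], 0], [[-0.218, -0.447, 0.793], 0]]'

```text
time_s: 4.6
ee_pos: [0.5042, -0.0448, 0.0419]
eef_rot: [3.141, 0.0, 3.007]
force: [-0.3, -0.7, 0.7]
grip_width: 0.0705
grip_force: 0.0
```

>>> carry_out --motion '[[[0, 0, 0], 0], [[0, 0, 0], 0], [[0, 0, 0], 0], [[0, 0, 0], 0], [[0, 0, 0], 0], [[0, 0, 0], 0], [[0, 0, 0], 0], [[0, 0, 0], 0]]' --hand 0.6 --force 15

```text
time_s: 5.4
ee_pos: [0.504, -0.0455, 0.0414]
eef_rot: [-3.142, 0.0, 3.007]
force: [-0.4, -0.6, 1.5]
grip_width: 0.0329
grip_force: 15.0
```

```bash
python3 plan.py 0.505,-0.048,0.12 0.43,-0.265,0.12  0.43,-0.265,0.046
```

```text
now [ 0.504  -0.0455  0.0414] 3.0065 t 5.4
0.505,-0.048,0.12 [-0.007 -0.012 -0.393] turn 0.0002 rows 1.6
0.43,-0.265,0.12 [ 0.219 -1.137 -0.393] turn 0.0002 rows 4.9
0.43,-0.265,0.046 [ 0.219 -1.137 -0.023] turn 0.0002 rows 4.6
```

>>> carry_out --motion '[[[0, 0, -0.05], 0], [[0, 0, -0.15], 0], [[0, 0, -0.27], 0], [[0, 0, -0.4], 0], [[0.02, -0.08, -0.43], 0], [[0.05, -0.2, -0.43], 0], [[0.08, -0.36, -0.43], 0], [[0.12, -0.52, -0.43], 0], [[0.15, -0.68, -0.43], 0], [[0.18, -0.8, -0.43], 0], [[0.2, -0.9, -0.43], 0], [[0.2, -0.9, -0.43], 0]]'

```text
time_s: 6.6
ee_pos: [0.4394, -0.22, 0.1279]
eef_rot: [-3.141, 0.0, 3.004]
force: [0.7, 0.0, 0.3]
grip_width: 0.0335
grip_force: 15.0
```

```bash
python3 plan.py 0.43,-0.265,0.12  0.43,-0.265,0.046
```

```text
now [ 0.4394 -0.22    0.1279] 3.0041 t 6.6
0.43,-0.265,0.12 [ 0.016 -0.229  0.039] turn -0.0001 rows 0.9
0.43,-0.265,0.046 [ 0.016 -0.229  0.409] turn -0.0001 rows 1.9
```

>>> carry_out --motion '[[[0.01, -0.12, 0], 0], [[0.016, -0.229, 0], 0], [[0.016, -0.229, 0.1], 0], [[0.016, -0.229, 0.2], 0], [[0.016, -0.229, 0.3], 0], [[0.016, -0.229, 0.36], 0], [[0.016, -0.229, 0.4], 0], [[0.016, -0.229, 0.414], 0], [[0.016, -0.229, 0.414], 0], [[0.016, -0.229, 0.414], 0]]'

```text
time_s: 7.6
ee_pos: [0.431, -0.2636, 0.0452]
eef_rot: [-3.141, 0.001, 3.007]
force: [0.1, -0.3, -1.3]
grip_width: 0.0332
grip_force: 15.0
```

>>> carry_out --motion '[[[0, 0, 0], 0], [[0, 0, 0], 0], [[0, 0, 0], 0], [[0, 0, 0], 0], [[0, 0, 0], 0], [[0, 0, 0], 0], [[0, 0, -0.1], 0], [[0, 0, -0.25], 0], [[0, 0, -0.42], 0], [[0, 0, -0.6], 0], [[0, 0, -0.75], 0], [[0, 0, -0.75], 0]]' --hand -0.4

```text
time_s: 8.8
ee_pos: [0.4319, -0.2643, 0.1985]
eef_rot: [-3.139, 0.006, 3.007]
force: [-0.4, -0.1, -0.7]
grip_width: 0.0662
grip_force: 0.0
```

```bash
python3 plan.py 0.515,0.066,0.19 0.515,0.066,0.031; python3 - <<'E'
from m import *
im,d=camera("top"); cv2.imwrite("pics/t1.png",im); C=cloud("top",d)
m=(abs(C[...,0]-.43)<.045)&(abs(C[...,1]+.265)<.045)&(C[...,2]>.095)&(C[...,2]<.12); q=C[m]; print(len(q),q.mean(0) if len(q) else 0)
E
```

```text
now [ 0.4319 -0.2643  0.1985] 3.0066 t 8.8
0.515,0.066,0.19 [-0.189  1.692  0.043] turn 0.0003 rows 6.8
0.515,0.066,0.031 [-0.189  1.692  0.838] turn 0.0003 rows 7.6
0 0
```

>>> carry_out --motion '[[[-0.03, 0.2, 0.02], 0], [[-0.06, 0.4, 0.02], 0], [[-0.09, 0.6, 0.02], 0], [[-0.12, 0.8, 0.02], 0], [[-0.15, 1.0, 0.02], 0], [[-0.15, 1.0, 0.02], 0]]'

```text
time_s: 9.45
ee_pos: [0.4875, -0.0657, 0.1892]
eef_rot: [3.141, -0.002, 3.011]
force: [0.9, -1.7, -0.4]
grip_width: 0.0656
grip_force: 0.0
```

```bash
python3 plan.py 0.515,0.066,0.19 0.515,0.066,0.031; python3 - <<'E'
from m import *
im,d=camera("top"); cv2.imwrite("pics/t1.png",im); C=cloud("top",d)
m=(abs(C[...,0]-.43)<.045)&(abs(C[...,1]+.265)<.045)&(C[...,2]>.095)&(C[...,2]<.12); q=C[m]; print(len(q),q.mean(0) if len(q) else 0)
E
```

```text
now [ 0.4875 -0.0657  0.1892] 3.0105 t 9.4
0.515,0.066,0.19 [-0.05   0.671 -0.004] turn 0.0009 rows 2.7
0.515,0.066,0.031 [-0.05   0.671  0.791] turn 0.0009 rows 4.2
66 [ 0.43169513 -0.26626805  0.10644604]
```

>>> carry_out --motion '[[[-0.02, 0.2, 0], 0.001], [[-0.04, 0.4, 0], 0.001], [[-0.047, 0.56, 0], 0.001], [[-0.047, 0.681, 0], 0.001], [[-0.047, 0.681, 0], 0.001], [[-0.047, 0.681, 0], 0.001], [[-0.047, 0.681, 0.15], 0.001], [[-0.047, 0.681, 0.3], 0.001], [[-0.047, 0.681, 0.3], 0.001], [[-0.047, 0.681, 0.3], 0.001]]'

```text
time_s: 10.5
ee_pos: [0.5151, 0.0634, 0.1312]
eef_rot: [-3.141, -0.0, 2.999]
force: [0.1, -0.1, 0.5]
grip_width: 0.0659
grip_force: 0.0
```

```bash
python3 plan.py 0.514,0.068,0.031
```

```text
now [0.5151 0.0634 0.1312] 2.999 t 10.5
0.514,0.068,0.031 [0.009 0.022 0.501] turn -0.001 rows 2.0
```

>>> carry_out --motion '[[[0.009, 0.022, 0.12], -0.001], [[0.009, 0.022, 0.25], -0.001], [[0.009, 0.022, 0.38], -0.001], [[0.009, 0.022, 0.46], -0.001], [[0.009, 0.022, 0.5], -0.001], [[0.009, 0.022, 0.5], -0.001], [[0.009, 0.022, 0.5], -0.001]]'

```text
time_s: 11.2
ee_pos: [0.5147, 0.0689, 0.0319]
eef_rot: [3.141, 0.002, 3.006]
force: [0.3, 0.5, -0.5]
grip_width: 0.0658
grip_force: 0.0
```

>>> carry_out --motion '[[[0, 0, 0], 0], [[0, 0, 0], 0], [[0, 0, 0], 0], [[0, 0, 0], 0], [[0, 0, 0], 0], [[0, 0, 0], 0], [[0, 0, 0], 0], [[0, 0, 0], 0]]' --hand 0.6

```text
time_s: 12.0
ee_pos: [0.5138, 0.0691, 0.0305]
eef_rot: [-3.142, -0.0, 3.007]
force: [-0.0, -0.3, -0.7]
grip_width: 0.0188
grip_force: 0.0
```

```bash
python3 plan.py 0.51,-0.265,0.12  
```

```text
now [0.5138 0.0691 0.0305] 3.0066 t 12.0
0.51,-0.265,0.12 [-0.206 -1.658 -0.447] turn 0.0002 rows 6.9
```

```bash
python3 - <<'E'
from m import *
im,d=camera("side"); a=im[150:270,210:370]; cv2.imwrite("pics/s2.png",cv2.resize(a,(800,600),interpolation=cv2.INTER_CUBIC))
im,d=camera("top"); a=im[150:270,150:310]; cv2.imwrite("pics/t2.png",cv2.resize(a,(800,600),interpolation=cv2.INTER_CUBIC))
E
```

```text
(no output)
```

View pics/s2.png

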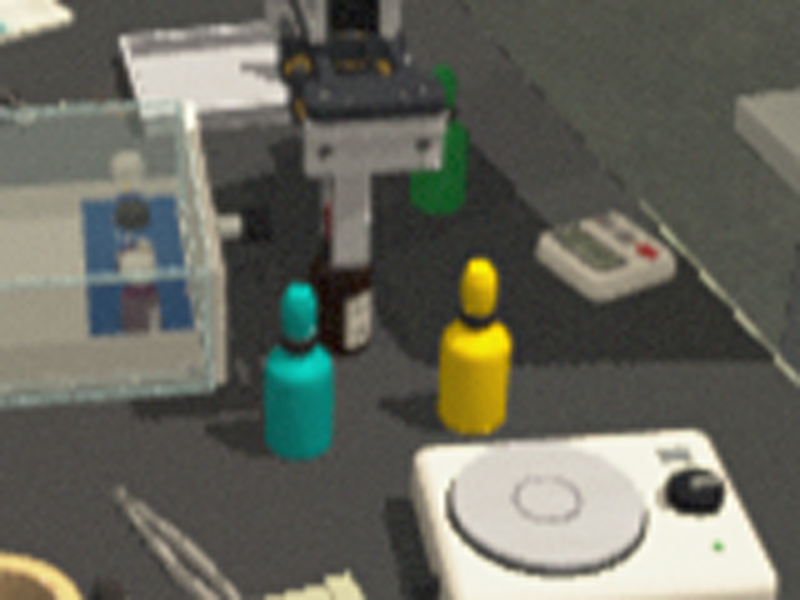

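The side crop shows the dropper bottle still upright. The fingertip ends near its shoulder (crop (350,262)), which looks too high for the reported z. I'll check this with depth.

```bash
python3 - <<'E'
from m import *
o=ctrl.get_obs(); print(o["ee_pos"],o["eef_rot"],o["qpos"],o["grip_width"],o["grip_force"],o["force"])
im,d=camera("side"); C=cloud("side",d); cv2.imwrite("pics/s3.png",im)
for v in range(180,222,2): print(v,C[v,276].round(3),C[v,280].round(3),C[v,284].round(3), im[v,280])
print(proj("side",o["ee_pos"]))
E
```

```text
[0.51383711 0.0690531  0.03051935] [-3.14156178e+00 -5.17561872e-06  3.00658540e+00] [ 6.29508743e-02  4.01064539e-01  1.75095892e+00 -3.50053208e-05
  9.89580342e-01 -1.37281897e+00] 0.01862447120966225 0.0 [-0.39308345  0.41434111 -0.06639878]
180 [0.544 0.145 0.169] [0.535 0.147 0.169] [0.525 0.149 0.169] [107 116 119]
182 [0.545 0.146 0.164] [0.535 0.147 0.164] [0.525 0.148 0.163] [121 128 131]
184 [0.545 0.146 0.159] [0.517 0.091 0.125] [ 0.436 -0.119 -0.   ] [114 124 125]
186 [0.524 0.08  0.114] [0.516 0.088 0.117] [ 0.441 -0.104  0.001] [109 117 120]
188 [0.524 0.08  0.108] [0.516 0.088 0.111] [ 0.444 -0.096 -0.002] [110 118 120]
190 [0.525 0.083 0.104] [0.517 0.092 0.107] [ 0.448 -0.083 -0.002] [108 116 118]
192 [0.525 0.081 0.096] [0.517 0.092 0.101] [ 0.453 -0.066  0.001] [110 118 122]
194 [0.524 0.081 0.089] [0.516 0.091 0.094] [ 0.456 -0.057 -0.   ] [120 130 133]
196 [0.525 0.082 0.084] [0.516 0.092 0.088] [ 0.46  -0.043  0.001] [130 136 140]
198 [0.525 0.083 0.078] [0.516 0.089 0.08 ] [ 0.464 -0.032  0.   ] [127 133 138]
200 [0.524 0.081 0.07 ] [0.515 0.089 0.074] [ 0.467 -0.023 -0.001] [127 135 137]
202 [0.525 0.083 0.065] [0.514 0.084 0.064] [ 0.47  -0.012 -0.001] [104 112 117]
204 [0.524 0.079 0.056] [0.512 0.079 0.054] [0.474 0.001 0.   ] [32 33 39]
206 [0.523 0.077 0.048] [0.513 0.082 0.049] [ 0.477  0.01  -0.001] [12 14 22]
208 [0.524 0.081 0.044] [0.513 0.084 0.044] [ 0.48   0.02  -0.002] [19 27 37]
210 [0.524 0.081 0.038] [0.513 0.083 0.037] [ 0.484  0.03  -0.002] [110 127 136]
212 [0.524 0.081 0.031] [0.513 0.084 0.031] [ 0.488  0.043 -0.   ] [124 144 151]
214 [0.524 0.08  0.023] [0.512 0.082 0.023] [ 0.49   0.051 -0.001] [135 157 165]
216 [0.523 0.08  0.016] [0.513 0.083 0.017] [0.494 0.064 0.001] [128 145 154]
218 [0.523 0.08  0.01 ] [0.512 0.082 0.009] [ 0.496  0.07  -0.002] [124 143 153]
220 [0.523 0.081 0.003] [0.512 0.082 0.002] [0.501 0.086 0.003] [28 38 43]
[278.21057963 209.33273739]
```

View pics/t2.png

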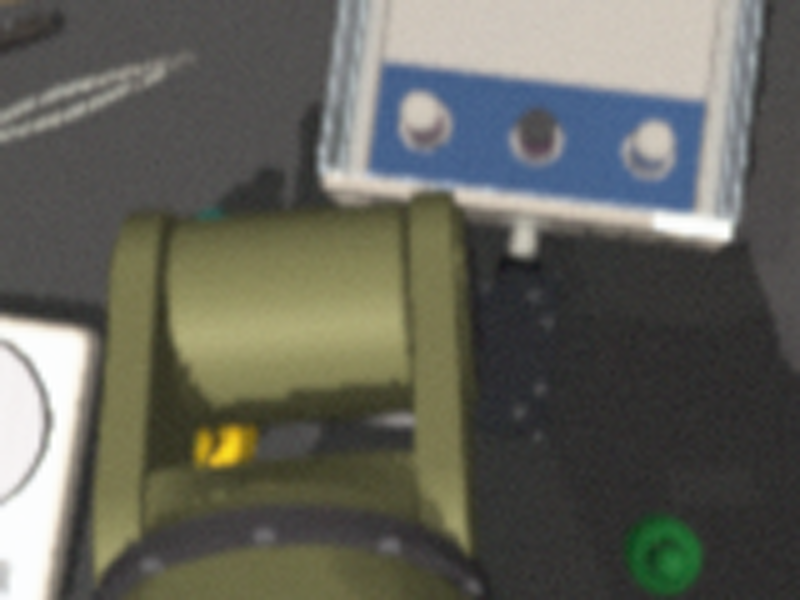

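Depth puts the fingertips at z≈0.064, though the state says 0.031, so the fingers closed on the neck. I'll open, rise and compare the state with the camera.

>>> carry_out --motion '[[[0, 0, 0], 0], [[0, 0, 0], 0], [[0, 0, 0], 0], [[0, 0, 0], 0], [[0, 0, 0], 0], [[0, 0, -0.1], 0], [[0, 0, -0.25], 0], [[0, 0, -0.4], 0], [[0, 0, -0.4], 0], [[0, 0, -0.4], 0], [[0, 0, -0.4], 0]]' --hand -0.4

```text
time_s: 13.25
ee_pos: [0.5133, 0.069, 0.1095]
eef_rot: [-3.141, -0.002, 3.007]
force: [-0.0, 0.1, -0.5]
grip_width: 0.066
grip_force: 0.0
```

```bash
python3 - <<'E'
from m import *
o=ctrl.get_obs(); print(o["time_s"],o["ee_pos"],o["eef_rot"],o["qpos"],o["grip_width"],o["force"])
im,d=camera("side"); C=cloud("side",d); cv2.imwrite("pics/s4.png",cv2.resize(im[110:260,200:400],(800,600)))
e=o["ee_pos"]
# finger points: 
Q=C.reshape(-1,3); m=(abs(Q[:,0]-e[0])<.02)&(abs(Q[:,1]-e[1]-.039)<.02)&(Q[:,2]>.1); print("finger",np.percentile(Q[m],[1,10,50],axis=0).round(3),m.sum())
m=(abs(Q[:,0]-e[0])<.016)&(abs(Q[:,1]-e[1])<.024)&(Q[:,2]>.008)&(Q[:,2]<.1); q=Q[m]; print("bottle",q.min(0),q.max(0))
print(proj("side",e))
E
```

```text
13.25 [0.51327029 0.0690205  0.10948026] [-3.14126944e+00 -1.61811012e-03  3.00655435e+00] [ 6.29390747e-02  2.94697092e-01  1.68713995e+00  1.48602479e-06
  1.16140568e+00 -1.37281980e+00] 0.06600273200650325 [-0.01396377  0.08147466 -0.53010134]
finger [[0.494 0.089 0.149]
 [0.498 0.094 0.181]
 [0.515 0.112 0.349]] 1017
bottle [0.50035855 0.05232206 0.00834607] [0.52920111 0.08493237 0.09690406]
[278.80174738 184.99661957]
```

View pics/s4.png

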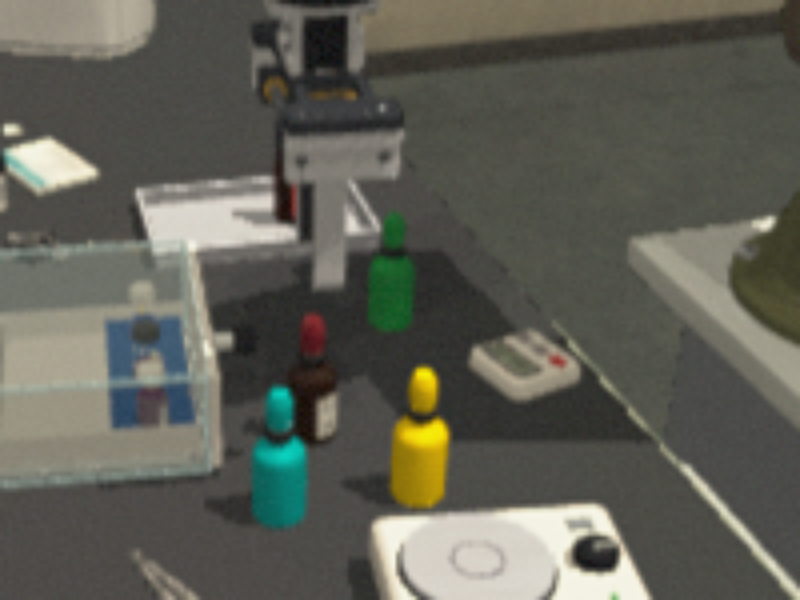

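```bash
python3 - <<'E'
from m import *
o=ctrl.get_obs()
im,d=camera("side"); C=cloud("side",d)
for v in range(150,200,2): print(v,C[v,282].round(3),im[v,282])
K,oo,Rm=info("side")
e=o["ee_pos"]; print(proj("side",e+[.005,.045,0]),proj("side",e+[.005,.045,0.097]),proj("side",[.515,.067,.098]),proj("side",[.515,.067,0]))
E
```

```text
150 [0.532 0.148 0.249] [107 115 120]
152 [0.532 0.148 0.244] [118 124 129]
154 [0.531 0.148 0.238] [113 121 123]
156 [0.521 0.114 0.217] [107 116 120]
158 [0.52  0.112 0.211] [108 114 120]
160 [0.52  0.115 0.206] [106 116 119]
162 [0.52  0.115 0.201] [111 119 122]
164 [0.52  0.113 0.195] [112 117 122]
166 [0.52  0.114 0.189] [110 117 120]
168 [0.519 0.111 0.182] [108 117 121]
170 [0.519 0.112 0.177] [117 123 130]
172 [0.519 0.113 0.172] [114 123 128]
174 [0.519 0.113 0.166] [123 133 136]
176 [0.519 0.113 0.16 ] [132 141 146]
178 [0.518 0.111 0.154] [132 140 146]
180 [0.518 0.112 0.148] [121 129 133]
182 [ 0.437 -0.138 -0.003] [72 79 80]
184 [ 0.442 -0.122 -0.001] [39 40 43]
186 [ 0.447 -0.106  0.001] [44 44 48]
188 [ 0.451 -0.095 -0.001] [46 48 47]
190 [ 0.455 -0.081  0.   ] [47 48 49]
192 [ 0.459 -0.068  0.001] [45 42 47]
194 [ 0.463 -0.057  0.   ] [35 40 39]
196 [ 0.466 -0.045  0.001] [43 42 41]
198 [ 0.47  -0.034  0.   ] [38 40 36]
[281.99263368 193.41362127] [282.73500414 159.72913606] [277.92098198 188.38258331] [277.47185253 217.88877255]
```

The true fingertip is at z≈0.146 while the state says 0.1095, an offset of +36 mm that wasn't there for the oil bottle. From here I'll check tip height with the side camera.

```bash
cat > tip.py <<'E'
from m import *
def tip(save=None):
    im,d=camera("side"); C=cloud("side",d); o=ctrl.get_obs(); e=o["ee_pos"]; yaw=o["eef_rot"][2]
    ty=np.array([np.sin(yaw),-np.cos(yaw),0]); 
    if ty[1]<0: ty=-ty
    f=e+ty*(o["grip_width"]/2+.0125)
    D=C-f; m=(np.abs(D[...,0])<.016)&(np.abs(D[...,1])<.010)&(np.abs(D[...,2]-.045)<.09)&(C[...,2]>.006)
    n,l,st,_=cv2.connectedComponentsWithStats(m.astype(np.uint8))
    k=1+st[1:,4].argmax(); q=C[l==k]
    print("state",e.round(4),"t",round(o["time_s"],1),"w",round(o["grip_width"],4),"tip z",np.sort(q[:,2])[:6].round(3),"off",round(np.sort(q[:,2])[3]-e[2],3),"n",len(q),"mean d",(np.median(q,0)-f).round(3)[:2])
    if save: cv2.imwrite(save,im)
if __name__=="__main__": tip()
E
python3 tip.py
```

```text
state [0.5134 0.069  0.1096] t 13.4 w 0.0658 tip z [0.142 0.142 0.142 0.143 0.143 0.143] off 0.033 n 214 mean d [ 0.    -0.001]
```

>>> carry_out --motion '[[[0, 0, 0.1], 0], [[0, 0, 0.22], 0], [[0, 0, 0.33], 0], [[0, 0, 0.4], 0], [[0, 0, 0.4], 0], [[0, 0, 0.4], 0], [[0, 0, 0.4], 0]]'

```text
time_s: 14.1
ee_pos: [0.5145, 0.0691, 0.0315]
eef_rot: [3.141, 0.002, 3.007]
force: [-0.4, 0.6, -0.1]
grip_width: 0.0657
grip_force: 0.0
```

```bash
python3 tip.py
```

```text
state [0.5144 0.0691 0.0315] t 14.2 w 0.066 tip z [0.066 0.066 0.067 0.069 0.069 0.069] off 0.037 n 166 mean d [ 0.    -0.001]
```

>>> carry_out --motion '[[[0, 0, 0.06], 0], [[0, 0, 0.12], 0], [[0, 0, 0.17], 0], [[0, 0, 0.17], 0], [[0, 0, 0.17], 0]]'

```text
time_s: 14.65
ee_pos: [0.5137, 0.069, -0.0038]
eef_rot: [-3.141, -0.001, 3.007]
force: [0.5, -0.5, -0.5]
grip_width: 0.0656
grip_force: 0.0
```

>>> carry_out --motion '[[[0, 0, 0], 0], [[0, 0, 0], 0], [[0, 0, 0], 0], [[0, 0, 0], 0], [[0, 0, 0], 0], [[0, 0, 0], 0], [[0, 0, 0], 0], [[0, 0, 0], 0]]' --hand 0.6

```text
time_s: 15.45
ee_pos: [0.514, 0.0691, -0.0033]
eef_rot: [-3.142, 0.0, 3.007]
force: [-0.5, -0.9, 4.0]
grip_width: 0.0355
grip_force: 15.0
```

```bash
python3 tip.py; python3 plan.py 0.51,-0.265,0.12
```

```text
state [ 0.5139  0.069  -0.0033] t 15.5 w 0.0357 tip z [0.028 0.028 0.029 0.031 0.032 0.035] off 0.034 n 132 mean d [ 0.    -0.001]
now [ 0.5139  0.069  -0.0033] 3.0066 t 15.5
0.51,-0.265,0.12 [-0.205 -1.658 -0.616] turn 0.0003 rows 7.1
```

>>> carry_out --motion '[[[0, 0, -0.05], 0], [[0, 0, -0.15], 0], [[0, 0, -0.28], 0], [[0, 0, -0.4], 0], [[0, -0.08, -0.43], 0], [[0, -0.2, -0.43], 0], [[0, -0.36, -0.43], 0], [[-0.05, -0.52, -0.43], 0], [[-0.1, -0.68, -0.43], 0], [[-0.12, -0.83, -0.43], 0], [[-0.12, -0.9, -0.43], 0], [[-0.12, -0.9, -0.43], 0]]'

```text
time_s: 16.7
ee_pos: [0.513, -0.1136, 0.0827]
eef_rot: [3.142, -0.0, 3.005]
force: [0.3, 1.0, -0.4]
grip_width: 0.0356
grip_force: 15.0
```

```bash
python3 plan.py 0.51,-0.265,0.06  0.51,-0.265,0.001
```

```text
now [ 0.513  -0.1136  0.0827] 3.0045 t 16.7
0.51,-0.265,0.06 [-0.089 -0.752  0.114] turn -0.0001 rows 3.1
0.51,-0.265,0.001 [-0.089 -0.752  0.409] turn -0.0001 rows 3.4
```

>>> carry_out --motion '[[[-0.02, -0.12, 0], 0], [[-0.04, -0.28, 0], 0], [[-0.06, -0.44, 0], 0], [[-0.08, -0.6, 0], 0], [[-0.089, -0.71, 0], 0], [[-0.089, -0.752, 0.05], 0], [[-0.089, -0.752, 0.15], 0], [[-0.089, -0.752, 0.27], 0], [[-0.089, -0.752, 0.36], 0], [[-0.089, -0.752, 0.4], 0], [[-0.089, -0.752, 0.409], 0], [[-0.089, -0.752, 0.409], 0]]'

```text
time_s: 17.9
ee_pos: [0.5111, -0.2634, 0.0011]
eef_rot: [-3.142, 0.0, 3.007]
force: [0.2, 0.5, -1.0]
grip_width: 0.0358
grip_force: 15.0
```

```bash
python3 plan.py 0.51,-0.265,0.001
```

```text
now [ 0.5111 -0.2634  0.0011] 3.0072 t 17.9
0.51,-0.265,0.001 [ 0.004 -0.008  0.001] turn 0.0003 rows 0.0
```

>>> carry_out --motion '[[[0, 0, 0], 0], [[0, 0, 0], 0], [[0, 0, 0], 0], [[0, 0, 0], 0], [[0, 0, 0], 0], [[0, 0, -0.1], 0], [[0, 0, -0.25], 0], [[0, 0, -0.42], 0], [[0, 0, -0.58], 0], [[0, 0, -0.6], 0], [[-0.0, 0.1, -0.6], 0], [[0, 0.3, -0.6], 0]]' --hand -0.4

```text
time_s: 19.1
ee_pos: [0.5184, -0.2053, 0.1202]
eef_rot: [-3.141, -0.0, 3.004]
force: [0.8, 1.2, -0.1]
grip_width: 0.0659
grip_force: 0.0
```

>>> carry_out --motion '[[[0, 0.2, 0], 0], [[0, 0.4, 0], 0], [[0, 0.6, 0], 0], [[0, 0.8, 0], 0], [[0, 0.9, 0], 0], [[0, 0.9, 0], 0], [[0, 0.9, 0], 0]]' --hand -0.1

```text
time_s: 19.8
ee_pos: [0.5428, -0.0264, 0.1202]
eef_rot: [-3.141, -0.001, 3.007]
force: [0.3, -0.4, 0.7]
grip_width: 0.0513
grip_force: 0.0
```

```bash
python3 plan.py 0.546,-0.001,0.05 0.546,-0.001,-0.004; python3 - <<'E'
from m import *
im,d=camera("top"); cv2.imwrite("pics/t5.png",im); C=cloud("top",d)
for x in(.431,.511):
    m=(abs(C[...,0]-x)<.02)&(abs(C[...,1]+.265)<.03)&(C[...,2]>.08)&(C[...,2]<.12); q=C[m]; print(len(q),q.mean(0) if len(q) else 0)
E
```

```text
now [ 0.5428 -0.0264  0.1202] 3.0073 t 19.8
0.546,-0.001,0.05 [0.001 0.128 0.351] turn 0.0004 rows 1.5
0.546,-0.001,-0.004 [0.001 0.128 0.621] turn 0.0004 rows 2.5
79 [ 0.43191281 -0.26539899  0.10319623]
53 [ 0.51188896 -0.26102489  0.09530658]
```

>>> carry_out --motion '[[[0, 0.06, 0], 0], [[0, 0.128, 0], 0], [[0, 0.128, 0.12], 0], [[0, 0.128, 0.25], 0], [[0, 0.128, 0.38], 0], [[0, 0.128, 0.5], 0], [[0, 0.128, 0.58], 0], [[0, 0.128, 0.615], 0], [[0, 0.128, 0.615], 0], [[0, 0.128, 0.615], 0]]'

```text
time_s: 20.85
ee_pos: [0.547, -0.0006, -0.0015]
eef_rot: [3.142, 0.001, 3.007]
force: [0.8, -0.2, 0.9]
grip_width: 0.0511
grip_force: 0.0
```

>>> carry_out --motion '[[[0, 0, 0], 0], [[0, 0, 0], 0], [[0, 0, 0], 0], [[0, 0, 0], 0], [[0, 0, 0], 0], [[0, 0, 0], 0], [[0, 0, 0], 0]]' --hand 0.8 --force 15

```text
time_s: 21.55
ee_pos: [0.5464, -0.0026, -0.002]
eef_rot: [-3.139, 0.0, 3.006]
force: [-3.1, -12.8, 2.2]
grip_width: 0.0215
grip_force: 15.0
```

```bash
python3 tip.py
```

```text
state [ 0.5464 -0.0025 -0.002 ] t 21.6 w 0.0215 tip z [0.03  0.03  0.031 0.036 0.038 0.038] off 0.038 n 108 mean d [ 0.001 -0.001]
```

>>> carry_out --motion '[[[0, -0.01, 0], 0], [[0.03, -0.01, 0], 0], [[0.1, -0.01, 0], 0], [[0.18, -0.01, 0], 0], [[0.26, -0.01, 0], 0], [[0.34, -0.01, 0], 0], [[0.42, -0.01, 0], 0], [[0.48, -0.01, 0], 0], [[0.515, -0.01, 0], 0], [[0.515, -0.01, 0], 0], [[0.515, -0.01, 0], 0]]'

```text
time_s: 22.7
ee_pos: [0.4441, 0.0116, -0.002]
eef_rot: [3.141, 0.0, 3.007]
force: [-0.0, 5.8, 1.5]
grip_width: 0.0214
grip_force: 15.0
```

>>> carry_out --motion '[[[0, 0, 0], 0], [[0, 0, 0], 0], [[0, 0, 0], 0], [[0, 0, 0], 0], [[0, 0, -0.1], 0], [[0, 0, -0.25], 0], [[0, 0, -0.42], 0], [[0, 0, -0.58], 0], [[0.2, 0, -0.58], 0], [[0.4, 0, -0.58], 0], [[0.4, 0, -0.58], 0]]' --hand 0.1

```text
time_s: 23.8
ee_pos: [0.3618, 0.0222, 0.1136]
eef_rot: [-3.141, -0.001, 3.007]
force: [0.1, -0.2, -0.6]
grip_width: 0.0424
grip_force: 0.0
```

```bash
python3 tip.py; python3 - <<'E'
from m import *
im,d=camera("top"); C=cloud("top",d); cv2.imwrite("pics/t6.png",cv2.resize(im[130:260,170:340],(785,600),interpolation=cv2.INTER_CUBIC))
np.save("t6.npy",d); cv2.imwrite("t6raw.png",im)
# vial caps: points 58..68mm high near row
bx=np.array([.991,-.136]); by=np.array([.136,.991])
m=(C[...,2]>.055)&(C[...,2]<.070)&(C[...,0]<.56)&(C[...,0]>.45)&(abs(C[...,1])<.1)
n,l,st,ce=cv2.connectedComponentsWithStats(m.astype(np.uint8))
for k in range(1,n):
    if st[k,4]>5: print(st[k,4],ce[k].round(1),C[l==k].mean(0).round(4),np.median(im[l==k],0))
im,d=camera("side"); C=cloud("side",d)
m=(C[...,2]>.045)&(C[...,2]<.066)&(C[...,0]<.56)&(C[...,0]>.45)&(abs(C[...,1])<.1)
n,l,st,ce=cv2.connectedComponentsWithStats(m.astype(np.uint8))
for k in range(1,n):
    if st[k,4]>5: print("side",st[k,4],ce[k].round(1),C[l==k].mean(0).round(4),C[l==k].max(0).round(3),np.median(im[l==k],0))
E
```

```text
state [0.364  0.022  0.1141] t 23.9 w 0.0424 tip z [0.144 0.145 0.146 0.146 0.147 0.149] off 0.032 n 189 mean d [-0.001 -0.001]
47 [228.1 213.9] [0.5228 0.059  0.0629] [248. 250. 249.]
49 [251.7 216.8] [0.5151 0.002  0.0624] [64. 68. 72.]
46 [275.3 219.9] [ 0.5068 -0.0554  0.0628] [178.5 195.5 206.5]
6 [249.5 236. ] [0.4687 0.0078 0.0567] [157.5 169.5 173.5]
side 72 [283.9 190.7] [0.48   0.012  0.0557] [0.493 0.1   0.066] [100. 113. 120.]
side 34 [268.3 180.6] [ 0.5095 -0.0513  0.0591] [ 0.517 -0.044  0.064] [121.  140.5 148. ]
side 37 [271.1 189.5] [0.5168 0.0053 0.0604] [0.525 0.014 0.065] [46. 48. 47.]
side 19 [292.1 191.2] [0.4548 0.0145 0.0501] [0.462 0.025 0.055] [72. 80. 78.]
side 41 [273.9 199.9] [0.5249 0.0625 0.0599] [0.533 0.072 0.065] [168. 192. 202.]
```

View pics/t6.png

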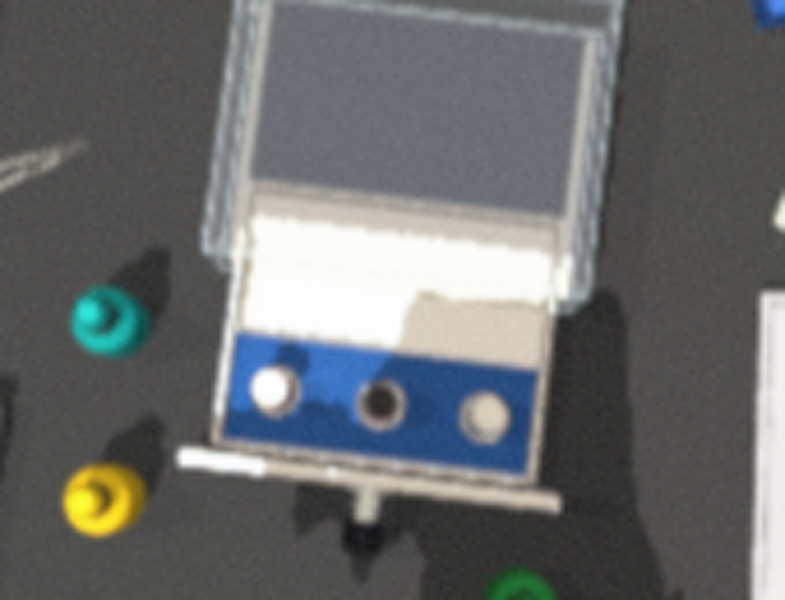

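```bash
python3 plan.py 0.515,0.003,0.11 0.515,0.003,-0.0095 
```

```text
now [0.3656 0.0218 0.1141] 3.0065 t 23.9
0.515,0.003,0.11 [-0.753  0.008  0.021] turn 0.0002 rows 3.0
0.515,0.003,-0.0095 [-0.753  0.008  0.618] turn 0.0002 rows 3.9
```

>>> carry_out --motion '[[[-0.2, 0, 0], 0], [[-0.4, 0, 0], 0], [[-0.6, 0.004, 0], 0], [[-0.75, 0.008, 0], 0], [[-0.75, 0.008, 0], 0], [[-0.75, 0.008, 0], 0], [[-0.75, 0.008, 0.1], 0], [[-0.75, 0.008, 0.2], 0], [[-0.75, 0.008, 0.2], 0], [[-0.75, 0.008, 0.2], 0], [[-0.75, 0.008, 0.2], 0]]'

```text
time_s: 25.05
ee_pos: [0.5142, 0.0032, 0.0749]
eef_rot: [3.141, 0.002, 3.007]
force: [-0.1, -0.7, -0.4]
grip_width: 0.0424
grip_force: 0.0
```

```bash
python3 tip.py; python3 plan.py 0.515,0.003,-0.0095 
```

```text
state [0.5142 0.0033 0.0749] t 25.1 w 0.0423 tip z [0.106 0.106 0.108 0.108 0.109 0.109] off 0.034 n 178 mean d [-0.    -0.001]
now [0.5142 0.0033 0.0749] 3.0066 t 25.1
0.515,0.003,-0.0095 [-0.004 -0.001  0.422] turn 0.0003 rows 1.7
```

>>> carry_out --motion '[[[-0.004, -0.001, 0.1], 0], [[-0.004, -0.001, 0.2], 0], [[-0.004, -0.001, 0.3], 0], [[-0.004, -0.001, 0.38], 0], [[-0.004, -0.001, 0.42], 0], [[-0.004, -0.001, 0.42], 0], [[-0.004, -0.001, 0.42], 0]]'

```text
time_s: 25.8
ee_pos: [0.5151, 0.0029, -0.0094]
eef_rot: [3.142, 0.001, 3.007]
force: [1.7, -0.3, 2.2]
grip_width: 0.0425
grip_force: 1.2
```

>>> carry_out --motion '[[[0, 0, 0], 0], [[0, 0, 0], 0], [[0, 0, 0], 0], [[0, 0, 0], 0], [[0, 0, 0], 0], [[0, 0, 0], 0]]' --hand 0.75 --force 10

```text
time_s: 26.4
ee_pos: [0.5151, 0.003, -0.0095]
eef_rot: [3.141, 0.001, 3.007]
force: [-0.1, 1.6, 5.1]
grip_width: 0.0217
grip_force: 12.1
```

```bash
python3 tip.py; python3 plan.py 0.515,0.003,0.075 0.477,0.279,0.075 
```

```text
state [ 0.5152  0.003  -0.0095] t 26.4 w 0.0219 tip z [0.032 0.036 0.039 0.043 0.047 0.048] off 0.053 n 76 mean d [ 0.001 -0.001]
now [ 0.5152  0.003  -0.0095] 3.0066 t 26.4
0.515,0.003,0.075 [ 0.001 -0.    -0.422] turn 0.0003 rows 1.7
0.477,0.279,0.075 [ 0.375  1.342 -0.422] turn 0.0003 rows 5.8
```

>>> carry_out --motion '[[[0, 0, -0.04], 0], [[0, 0, -0.12], 0], [[0, 0, -0.25], 0], [[0, 0, -0.4], 0], [[0, 0, -0.54], 0], [[0, 0.05, -0.6], 0], [[0.05, 0.18, -0.6], 0], [[0.1, 0.34, -0.6], 0], [[0.15, 0.5, -0.6], 0], [[0.2, 0.66, -0.6], 0], [[0.25, 0.82, -0.6], 0], [[0.27, 0.9, -0.6], 0]]'

```text
time_s: 27.65
ee_pos: [0.4841, 0.1913, 0.1092]
eef_rot: [-3.141, -0.001, 3.008]
force: [-0.3, -0.0, 0.6]
grip_width: 0.0218
grip_force: 10.0
```

```bash
python3 plan.py 0.477,0.278,0.11; python3 - <<'E'
from m import *
# ring centre in side0 : dark ring ellipse inside plate, project candidates
im=cv2.imread("pics/side0.png"); c=proj("side",[.477,.278,.045]); print(c)
x,y=int(c[0]),int(c[1]); cr=im[y-22:y+22,x-28:x+28]; g=cv2.GaussianBlur(cv2.cvtColor(cr,cv2.COLOR_BGR2GRAY),(3,3),0)
# score: mean gray along ring of 16mm radius for candidate centres, both cameras
best={}
for cam,f in(("side","pics/side0.png"),("top","pics/top0.png")):
    G=cv2.cvtColor(cv2.imread(f),cv2.COLOR_BGR2GRAY).astype(np.float32); t=np.linspace(0,2*np.pi,60)
    r=[]
    for a in np.arange(.465,.49,.0005):
        for b in np.arange(.265,.29,.0005):
            s=[]
            for R_ in(.0155,.012,.020):
                K,o,Rm=info(cam); W=np.stack([a+R_*np.cos(t),b+R_*np.sin(t),0*t+.045],-1); q=(K@(Rm.T@(W-o).T)); q=(q[:2]/q[2]).astype(np.float32)
                s.append(cv2.remap(G,q[0][None],q[1][None],cv2.INTER_LINEAR).mean())
            r.append((s[0]-(s[1]+s[2])/2,a,b))
    r.sort(); print(cam,np.round(r[:3],4).tolist())
E
```

```text
now [0.4841 0.1913 0.1092] 3.0084 t 27.6
0.477,0.278,0.11 [ 0.093  0.425 -0.004] turn 0.0005 rows 1.7
[319.27769752 249.1167706 ]Traceback (most recent call last):
  File "<stdin>", line 14, in <module>
  File "h.py", line 5, in info
    i=camera_info(n); a=np.array(i["attitude"],float)
ValueError: time passes only in moves, steps and waits
```

```bash
sed -i 's/^def info/import functools\n@functools.lru_cache\ndef info/' h.py; python3 - <<'E'
from m import *
for cam,f in(("side","pics/side0.png"),("top","pics/top0.png")):
    G=cv2.cvtColor(cv2.imread(f),cv2.COLOR_BGR2GRAY).astype(np.float32); t=np.linspace(0,2*np.pi,60)
    K,o,Rm=info(cam); r=[]
    for a in np.arange(.465,.49,.001):
        for b in np.arange(.265,.29,.001):
            s=[]
            for R_ in(.0155,.012,.020):
                W=np.stack([a+R_*np.cos(t),b+R_*np.sin(t),0*t+.045],-1); q=(K@(Rm.T@(W-o).T)); q=(q[:2]/q[2]).astype(np.float32)
                s.append(cv2.remap(G,q[0][None],q[1][None],cv2.INTER_LINEAR).mean())
            r.append((s[0]-(s[1]+s[2])/2,a,b))
    r.sort(); print(cam,np.round(r[:3],4).tolist())
E
```

```text
side [[-20.0634, 0.478, 0.279], [-19.9364, 0.478, 0.278], [-18.8588, 0.477, 0.278]]
top [[-12.1724, 0.477, 0.277], [-11.6742, 0.477, 0.278], [-11.6505, 0.478, 0.277]]
```

>>> carry_out --motion '[[[0.03, 0.14, 0], 0], [[0.06, 0.28, 0], 0], [[0.085, 0.39, 0], 0], [[0.093, 0.425, 0], 0], [[0.093, 0.425, 0.06], 0], [[0.093, 0.425, 0.16], 0], [[0.093, 0.425, 0.26], 0], [[0.093, 0.425, 0.34], 0], [[0.093, 0.425, 0.375], 0], [[0.093, 0.425, 0.375], 0], [[0.093, 0.425, 0.375], 0]]'

```text
time_s: 28.75
ee_pos: [0.4786, 0.275, 0.0351]
eef_rot: [3.141, 0.0, 3.006]
force: [-0.8, -0.1, -0.9]
grip_width: 0.0217
grip_force: 10.0
```

```bash
python3 tip.py; python3 plan.py 0.477,0.278,0.0275; python3 - <<'E'
from m import *
im,d=camera("side"); cv2.imwrite("pics/s7.png",cv2.resize(im[190:290,260:400],(800,571),interpolation=cv2.INTER_CUBIC))
E
```

```text
state [0.4787 0.2752 0.0354] t 28.8 w 0.0214 tip z [0.065 0.067 0.069 0.07  0.07  0.071] off 0.034 n 155 mean d [ 0.001 -0.001]
now [0.4787 0.2752 0.0354] 3.0062 t 28.8
0.477,0.278,0.0275 [0.01  0.013 0.04 ] turn 0.0002 rows 0.2
```

View pics/s7.png

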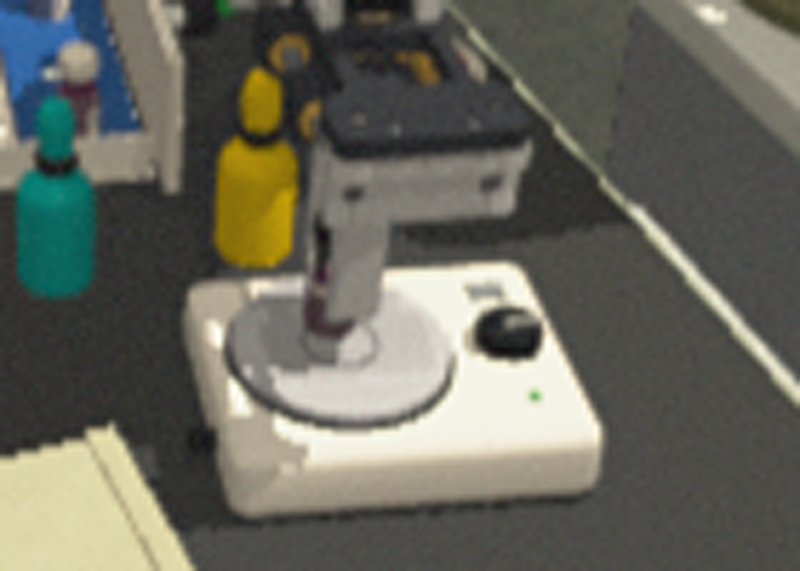

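The crop shows the vial a few mm above the ring at crop (340,340). I'll lower it and release.

>>> carry_out --motion '[[[0.01, 0.013, 0], 0], [[0.01, 0.013, 0.02], 0], [[0.01, 0.013, 0.035], 0], [[0.01, 0.013, 0.042], 0], [[0.01, 0.013, 0.042], 0], [[0.01, 0.013, 0.042], 0]]'

```text
time_s: 29.45
ee_pos: [0.4767, 0.2782, 0.0264]
eef_rot: [3.142, 0.0, 3.007]
force: [-1.0, 0.0, 2.3]
grip_width: 0.0216
grip_force: 10.0
```

>>> carry_out --motion '[[[0, 0, 0], 0], [[0, 0, 0], 0], [[0, 0, 0], 0], [[0, 0, 0], 0], [[0, 0, -0.1], 0], [[0, 0, -0.25], 0], [[0, 0, -0.4], 0], [[0, 0, -0.5], 0], [[0.1, -0.15, -0.5], 0], [[0.2, -0.35, -0.5], 0], [[0.3, -0.55, -0.5], 0], [[0.4, -0.75, -0.5], 0]]' --hand 0.1

```text
time_s: 30.65
ee_pos: [0.3759, 0.1392, 0.1262]
eef_rot: [-3.142, 0.0, 3.007]
force: [1.6, -0.8, -0.1]
grip_width: 0.0426
grip_force: 0.0
```

```bash
python3 plan.py 0.41,0.0155,0.09 0.41,0.0155,-0.004; python3 - <<'E'
from m import *
for c in("top","side"):
    im,d=camera(c); C=cloud(c,d)
    m=(np.hypot(C[...,0]-.477,C[...,1]-.278)<.03)&(C[...,2]>.06)&(C[...,2]<.115); q=C[m]; t=q[q[:,2]>.09] if len(q) else q
    print(c,len(q),q.min(0).round(3),q.max(0).round(3),t.mean(0).round(4))
    m=(C[...,2]>.03)&(C[...,2]<.062)&(C[...,0]<.475)&(C[...,0]>.42)&(abs(C[...,1])<.04); q=C[m]; print("knob",len(q),q.min(0).round(3),q.max(0).round(3)) if len(q) else 0
E
```

```text
now [0.3759 0.1392 0.1262] 3.0071 t 30.6
0.41,0.0155,0.09 [-0.252 -0.59   0.181] turn 0.0003 rows 2.7
0.41,0.0155,-0.004 [-0.252 -0.59   0.651] turn 0.0003 rows 3.7
top 105 [0.468 0.267 0.06 ] [0.487 0.286 0.103] [0.4782 0.2769 0.0983]
knob 111 [ 0.437 -0.035  0.035] [0.471 0.022 0.059]
side 141 [0.468 0.266 0.06 ] [0.49 0.29 0.1 ] [0.4809 0.2806 0.0968]
knob 54 [0.439 0.004 0.035] [0.464 0.024 0.057]
```

>>> carry_out --motion '[[[-0.08, -0.16, 0], 0], [[-0.2, -0.35, 0], 0], [[-0.33, -0.53, 0], 0], [[-0.42, -0.584, 0], 0], [[-0.42, -0.584, 0], 0], [[-0.42, -0.584, 0.1], 0], [[-0.42, -0.584, 0.2], 0], [[-0.42, -0.584, 0.2], 0], [[-0.42, -0.584, 0.2], 0]]'

```text
time_s: 31.65
ee_pos: [0.4447, 0.0139, 0.0868]
eef_rot: [3.142, -0.0, 3.007]
force: [0.6, -0.2, -0.2]
grip_width: 0.0423
grip_force: 0.0
```

```bash
python3 plan.py 0.444,0.0122,-0.002
```

```text
now [0.4447 0.0139 0.0868] 3.0073 t 31.6
0.444,0.0122,-0.002 [ 0.002 -0.009  0.444] turn 0.0004 rows 1.8
```

>>> carry_out --motion '[[[0, -0.009, 0.1], 0], [[0, -0.009, 0.22], 0], [[0, -0.009, 0.34], 0], [[0, -0.009, 0.42], 0], [[0, -0.009, 0.444], 0], [[0, -0.009, 0.444], 0], [[0, -0.009, 0.444], 0]]'

```text
time_s: 32.35
ee_pos: [0.4452, 0.0116, -0.0013]
eef_rot: [3.141, 0.002, 3.007]
force: [0.3, -0.0, 0.7]
grip_width: 0.0423
grip_force: 0.0
```

>>> carry_out --motion '[[[0, 0, 0], 0], [[0, 0, 0], 0], [[0, 0, 0], 0], [[0, 0, 0], 0], [[0, 0, 0], 0]]' --hand 0.8 --force 15

```text
time_s: 32.85
ee_pos: [0.4447, 0.0116, -0.0021]
eef_rot: [3.141, 0.001, 3.007]
force: [-0.8, 0.8, 5.7]
grip_width: 0.0217
grip_force: 15.0
```

>>> carry_out --motion '[[[-0.04, 0, 0], 0], [[-0.1, 0, 0], 0], [[-0.17, 0, 0], 0], [[-0.24, 0, 0], 0], [[-0.31, 0, 0], 0], [[-0.38, 0, 0], 0], [[-0.44, 0, 0], 0], [[-0.48, 0, 0], 0], [[-0.505, 0, 0], 0], [[-0.515, 0, 0], 0], [[-0.52, 0, 0], 0], [[-0.52, 0, 0], 0]]'

```text
time_s: 34.05
ee_pos: [0.5462, -0.0026, -0.0024]
eef_rot: [-3.141, -0.003, 3.007]
force: [-10.8, 0.0, 12.1]
grip_width: 0.021
grip_force: 15.0
```

```bash
python3 - <<'E'
from m import *
print(ctrl.get_obs()["ee_pos"],ctrl.get_obs()["force"])
a=cloud("side",np.load("side0.npy")); im,d=camera("side"); b=cloud("side",d)
for C in(a,b):
    q=C[(C[...,2]>.082-.012)&(C[...,2]<.079)&(C[...,0]>.5)&(C[...,0]<.6)&(C[...,1]>.04)&(C[...,1]<.1)]; print(len(q),np.percentile(q[:,0]-.137*(q[:,1]-.08),[2,10,50]).round(4))
E
```

```text
[ 0.54617981 -0.00260973 -0.00241331] [-10.82307802   0.039671    12.12867245]
54 [0.514  0.5198 0.5889]
37 [0.5858 0.5868 0.5914]
```

>>> carry_out --motion '[[[0.01, 0, 0], 0], [[0.01, 0, 0], 0], [[0.01, 0, 0], 0], [[0.01, 0, 0], 0], [[0.01, 0, -0.1], 0], [[0.01, 0, -0.25], 0], [[0.01, 0, -0.42], 0], [[0.01, 0, -0.6], 0], [[0.01, -0.1, -0.7], 0], [[0.05, -0.3, -0.7], 0], [[0.1, -0.5, -0.7], 0], [[0.15, -0.7, -0.7], 0]]' --hand -0.3

```text
time_s: 35.3
ee_pos: [0.4983, -0.1384, 0.1377]
eef_rot: [-3.141, 0.0, 3.007]
force: [0.6, 0.2, -0.0]
grip_width: 0.0613
grip_force: 0.0
```

```bash
python3 plan.py 0.431,-0.2636,0.13; python3 - <<'E'
from m import *
im0=cv2.imread("pics/top0.png"); C0=cloud("top",np.load("top0.npy")); im,d=camera("top"); C=cloud("top",d)
cv2.imwrite("pics/t8.png",cv2.resize(np.hstack([im0[130:215,195:315],im[130:215,195:315]]),(800,283),interpolation=cv2.INTER_CUBIC))
for A in(C0,C):
    e=[]
    for y in np.arange(-.02,.09,.01):
        q=A[(A[...,2]>.072)&(A[...,2]<.085)&(abs(A[...,1]-y)<.005)&(A[...,0]>.55)]; e.append(round(float(q[:,0].min()),4) if len(q) else 0)
    print(e)
    q=A[(A[...,2]>.035)&(A[...,2]<.062)&(abs(A[...,1]+.003)<.015)&(A[...,0]>.52)&(A[...,0]<.56)]; print("knob",len(q),q.min(0).round(4))
E
```

```text
now [ 0.4983 -0.1384  0.1377] 3.0072 t 35.3
0.431,-0.2636,0.13 [ 0.25  -0.665  0.038] turn 0.0003 rows 2.8
[0.5711, 0.5715, 0.5738, 0.5743, 0.5766, 0.5772, 0.5792, 0.5799, 0.582, 0.5825, 0.5846]
knob 76 [ 0.5369 -0.0115  0.0408]
[0.571, 0.5715, 0.5738, 0.5744, 0.5764, 0.5769, 0.5791, 0.5799, 0.5819, 0.5823, 0.5847]
knob 76 [ 0.5369 -0.0115  0.0439]
```

View pics/t8.png

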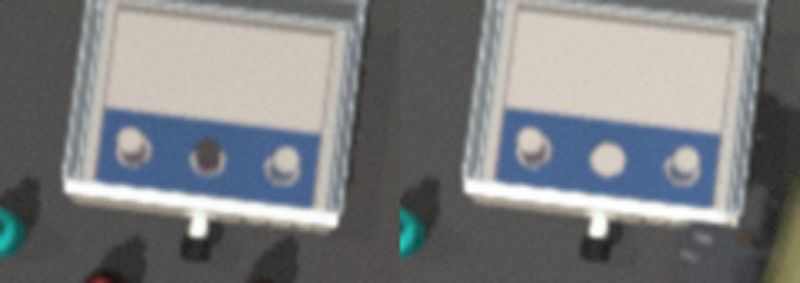

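The drawer is shut exactly as before, with both white vials standing and the middle pocket empty. Next is the oil bottle.

>>> carry_out --motion '[[[0.06, -0.16, 0], 0], [[0.14, -0.36, 0], 0], [[0.21, -0.55, 0], 0], [[0.25, -0.665, 0], 0], [[0.25, -0.665, 0], 0], [[0.25, -0.665, 0], 0], [[0.25, -0.665, 0.1], 0], [[0.25, -0.665, 0.1], 0], [[0.25, -0.665, 0.1], 0]]'

```text
time_s: 36.25
ee_pos: [0.4319, -0.2615, 0.1177]
eef_rot: [3.141, -0.0, 3.008]
force: [-0.6, 0.3, 1.3]
grip_width: 0.0609
grip_force: 0.0
```

```bash
python3 plan.py 0.431,-0.2636,0.005
```

```text
now [ 0.4319 -0.2615  0.1177] 3.0078 t 36.2
0.431,-0.2636,0.005 [ 0.003 -0.011  0.564] turn 0.0004 rows 2.3
```

>>> carry_out --motion '[[[0.003, -0.011, 0.05], 0], [[0.003, -0.011, 0.16], 0], [[0.003, -0.011, 0.28], 0], [[0.003, -0.011, 0.4], 0], [[0.003, -0.011, 0.5], 0], [[0.003, -0.011, 0.55], 0], [[0.003, -0.011, 0.564], 0], [[0.003, -0.011, 0.564], 0], [[0.003, -0.011, 0.564], 0]]'

```text
time_s: 37.15
ee_pos: [0.4311, -0.2647, 0.0057]
eef_rot: [-3.141, 0.001, 3.007]
force: [0.1, 0.4, 0.0]
grip_width: 0.061
grip_force: 0.0
```

>>> carry_out --motion '[[[0, 0, 0], 0], [[0, 0, 0], 0], [[0, 0, 0], 0], [[0, 0, 0], 0], [[0, 0, 0], 0], [[0, 0, 0], 0], [[0, 0, 0], 0]]' --hand 0.6 --force 15

```text
time_s: 37.85
ee_pos: [0.4307, -0.2645, 0.0049]
eef_rot: [-3.141, 0.0, 3.007]
force: [-1.4, 0.1, 4.0]
grip_width: 0.0336
grip_force: 15.0
```

>>> carry_out --motion '[[[0, 0, -0.05], 0], [[0, 0, -0.15], 0], [[0, 0, -0.28], 0], [[0, 0, -0.4], 0], [[0, 0.08, -0.45], 0], [[-0.03, 0.2, -0.45], 0], [[-0.06, 0.36, -0.45], 0], [[-0.1, 0.52, -0.45], 0], [[-0.13, 0.68, -0.45], 0], [[-0.15, 0.8, -0.45], 0], [[-0.15, 0.85, -0.45], 0], [[-0.15, 0.85, -0.45], 0]]'

```text
time_s: 39.05
ee_pos: [0.4829, -0.0987, 0.0945]
eef_rot: [3.141, -0.001, 3.008]
force: [0.1, 0.1, -0.1]
grip_width: 0.0335
grip_force: 15.0
```

```bash
python3 plan.py 0.504,-0.0462,0.05 0.504,-0.0462,0.003
```

```text
now [ 0.4829 -0.0987  0.0945] 3.0085 t 39.0
0.504,-0.0462,0.05 [-0.07   0.274  0.223] turn 0.0006 rows 1.4
0.504,-0.0462,0.003 [-0.07   0.274  0.458] turn 0.0006 rows 2.2
```

>>> carry_out --motion '[[[-0.02, 0.09, 0], 0], [[-0.05, 0.2, 0], 0], [[-0.07, 0.274, 0], 0], [[-0.07, 0.274, 0.08], 0], [[-0.07, 0.274, 0.2], 0], [[-0.07, 0.274, 0.32], 0], [[-0.07, 0.274, 0.39], 0], [[-0.07, 0.274, 0.41], 0], [[-0.07, 0.274, 0.41], 0], [[-0.07, 0.274, 0.41], 0], [[-0.07, 0.274, 0.41], 0]]'

```text
time_s: 40.15
ee_pos: [0.5049, -0.0477, 0.0136]
eef_rot: [-3.142, 0.001, 3.006]
force: [-0.6, 0.2, -0.2]
grip_width: 0.0343
grip_force: 15.0
```

```bash
python3 plan.py 0.504,-0.0462,0.0025
```

```text
now [ 0.5049 -0.0477  0.0136] 3.0064 t 40.1
0.504,-0.0462,0.0025 [0.006 0.007 0.055] turn 0.0002 rows 0.2
```

>>> carry_out --motion '[[[0.006, 0.007, 0], 0], [[0.006, 0.007, 0.02], 0], [[0.006, 0.007, 0.04], 0], [[0.006, 0.007, 0.055], 0], [[0.006, 0.007, 0.055], 0], [[0.006, 0.007, 0.055], 0]]'

```text
time_s: 40.75
ee_pos: [0.5033, -0.046, 0.0015]
eef_rot: [3.142, -0.0, 3.007]
force: [-1.2, 0.1, -1.3]
grip_width: 0.0339
grip_force: 15.0
```

>>> carry_out --motion '[[[0, 0, 0], 0], [[0, 0, 0], 0], [[0, 0, 0], 0], [[0, 0, 0], 0], [[0, 0, 0], 0], [[0, 0, -0.1], 0], [[0, 0, -0.25], 0], [[0, 0, -0.42], 0], [[0, 0, -0.58], 0], [[0, -0.1, -0.65], 0], [[0, -0.3, -0.65], 0], [[0, -0.5, -0.65], 0]]' --hand -0.3

```text
time_s: 41.95
ee_pos: [0.49, -0.146, 0.1324]
eef_rot: [-3.141, 0.001, 3.008]
force: [1.5, 0.0, -0.5]
grip_width: 0.0614
grip_force: 0.0
```

```bash
cat > cmp.py <<'E'
from m import *
import sys
x,y=float(sys.argv[1]),float(sys.argv[2])
for c in("top","side"):
    im,d=camera(c)
    for A in(cloud(c,np.load(c+"0.npy")),cloud(c,d)):
        q=A[(np.hypot(A[...,0]-x,A[...,1]-y)<.03)&(A[...,2]>.012)&(A[...,2]<.12)]
        t=q[q[:,2]>.085]; b=q[q[:,2]<.05]
        print(c,len(q),"top",t.mean(0).round(4),"body mean",b.mean(0).round(4),"mid",((b.min(0)+b.max(0))/2).round(4)[:2],"zmax",q[:,2].max().round(3))
E
python3 cmp.py .504 -.048; python3 plan.py 0.5111,-0.2634,0.13
```

```text
top 156 top [ 0.5042 -0.0495  0.1038] body mean [ 0.4954 -0.0391  0.0392] mid [ 0.4973 -0.0416] zmax 0.107
top 161 top [ 0.5043 -0.0452  0.1036] body mean [ 0.4957 -0.0334  0.0249] mid [ 0.4965 -0.0358] zmax 0.107
side 267 top [ 0.5066 -0.0453  0.0978] body mean [ 0.5085 -0.0377  0.0319] mid [ 0.5062 -0.0404] zmax 0.106
side 280 top [ 0.5067 -0.0421  0.0971] body mean [ 0.5093 -0.0342  0.0309] mid [ 0.5072 -0.038 ] zmax 0.106
now [ 0.4894 -0.1484  0.1318] 3.0031 t 42.0
0.5111,-0.2634,0.13 [-0.187 -0.554  0.009] turn -0.0003 rows 2.3
```

Image differencing puts the oil bottle about 3.8 mm too far in +y, with x exact. I'll regrip and shift it.

```bash
python3 plan.py 0.5033,-0.046,0.13  0.5033,-0.046,0.0015
```

```text
now [ 0.4894 -0.1484  0.1318] 3.0031 t 42.0
0.5033,-0.046,0.13 [0.002 0.517 0.009] turn -0.0003 rows 2.1
0.5033,-0.046,0.0015 [0.002 0.517 0.652] turn -0.0003 rows 3.3
```

>>> carry_out --motion '[[[0, 0.15, 0], 0], [[0, 0.35, 0], 0], [[0, 0.505, 0], 0], [[0, 0.505, 0], 0], [[0, 0.505, 0.12], 0], [[0, 0.505, 0.28], 0], [[0, 0.505, 0.44], 0], [[0, 0.505, 0.57], 0], [[0, 0.505, 0.63], 0], [[0, 0.505, 0.645], 0], [[0, 0.505, 0.645], 0], [[0, 0.505, 0.645], 0]]'

```text
time_s: 43.25
ee_pos: [0.5043, -0.0451, 0.0039]
eef_rot: [-3.142, 0.002, 3.007]
force: [-0.3, 0.3, -0.1]
grip_width: 0.0616
grip_force: 0.0
```

>>> carry_out --motion '[[[0, 0, 0], 0], [[0, 0, 0], 0], [[0, 0, 0], 0], [[0, 0, 0], 0], [[0, 0, 0], 0], [[0, 0, 0], 0]]' --hand 0.6

```text
time_s: 43.85
ee_pos: [0.5037, -0.045, 0.003]
eef_rot: [-3.142, 0.0, 3.007]
force: [-1.4, 0.3, 4.9]
grip_width: 0.0335
grip_force: 15.0
```

>>> carry_out --motion '[[[0, 0, -0.02], 0], [[0, 0, -0.03], 0], [[-0.002, -0.01, -0.03], 0], [[-0.002, -0.019, -0.03], 0], [[-0.002, -0.019, -0.03], 0], [[-0.002, -0.019, -0.015], 0], [[-0.002, -0.019, 0], 0], [[-0.002, -0.019, 0.0], 0], [[-0.002, -0.019, 0.0], 0]]'

```text
time_s: 44.75
ee_pos: [0.5034, -0.0488, 0.0025]
eef_rot: [-3.142, -0.0, 3.007]
force: [0.3, -0.3, -0.9]
grip_width: 0.0338
grip_force: 15.0
```

>>> carry_out --motion '[[[0, 0, -0.01], 0], [[0, -0.006, -0.01], 0], [[0, -0.006, -0.01], 0], [[0, -0.006, 0.003], 0], [[0, -0.006, 0.003], 0], [[0, -0.006, 0.003], 0]]'

```text
time_s: 45.35
ee_pos: [0.5035, -0.0501, 0.0022]
eef_rot: [-3.141, 0.0, 3.007]
force: [-0.1, -0.4, 2.2]
grip_width: 0.0338
grip_force: 15.0
```

>>> carry_out --motion '[[[0, 0, 0], 0], [[0, 0, 0], 0], [[0, 0, 0], 0], [[0, 0, 0], 0], [[0, 0, 0], 0], [[0, 0, -0.1], 0], [[0, 0, -0.25], 0], [[0, 0, -0.42], 0], [[0, 0, -0.58], 0], [[0, -0.1, -0.65], 0], [[0, -0.3, -0.65], 0], [[0, -0.5, -0.65], 0]]' --hand -0.3

```text
time_s: 46.55
ee_pos: [0.4898, -0.15, 0.1328]
eef_rot: [-3.141, 0.001, 3.008]
force: [-0.2, -1.4, -0.0]
grip_width: 0.0611
grip_force: 0.0
```

```bash
python3 cmp.py .504 -.048; python3 plan.py 0.5111,-0.2634,0.13
```

```text
top 156 top [ 0.5042 -0.0495  0.1038] body mean [ 0.4954 -0.0391  0.0392] mid [ 0.4973 -0.0416] zmax 0.107
top 158 top [ 0.504  -0.0495  0.104 ] body mean [ 0.4984 -0.0359  0.0454] mid [ 0.4974 -0.0391] zmax 0.108
side 267 top [ 0.5066 -0.0453  0.0978] body mean [ 0.5085 -0.0377  0.0319] mid [ 0.5062 -0.0404] zmax 0.106
side 279 top [ 0.506  -0.0457  0.0977] body mean [ 0.5082 -0.0378  0.0309] mid [ 0.5063 -0.0397] zmax 0.106
now [ 0.4892 -0.1524  0.1322] 3.0032 t 46.6
0.5111,-0.2634,0.13 [-0.185 -0.535  0.011] turn -0.0003 rows 2.3
```

>>> carry_out --motion '[[[-0.05, -0.13, 0], 0], [[-0.12, -0.33, 0], 0], [[-0.185, -0.49, 0], 0], [[-0.185, -0.54, 0], 0], [[-0.185, -0.54, 0], 0], [[-0.185, -0.54, 0.1], 0], [[-0.185, -0.54, 0.2], 0], [[-0.185, -0.54, 0.2], 0], [[-0.185, -0.54, 0.2], 0]]'

```text
time_s: 47.55
ee_pos: [0.5122, -0.2601, 0.0928]
eef_rot: [3.141, -0.0, 3.008]
force: [0.1, -0.5, 0.5]
grip_width: 0.0609
grip_force: 0.0
```

```bash
python3 plan.py 0.511,-0.2634,0.000
```

```text
now [ 0.5122 -0.2601  0.0928] 3.0075 t 47.5
0.511,-0.2634,0.000 [ 0.003 -0.017  0.464] turn 0.0004 rows 1.9
```

>>> carry_out --motion '[[[0.003, -0.017, 0.05], 0], [[0.003, -0.017, 0.16], 0], [[0.003, -0.017, 0.28], 0], [[0.003, -0.017, 0.38], 0], [[0.003, -0.017, 0.44], 0], [[0.003, -0.017, 0.46], 0], [[0.003, -0.017, 0.46], 0], [[0.003, -0.017, 0.46], 0]]'

```text
time_s: 48.35
ee_pos: [0.5114, -0.2647, 0.0011]
eef_rot: [-3.141, 0.001, 3.007]
force: [-0.0, 1.0, -0.6]
grip_width: 0.061
grip_force: 0.0
```

>>> carry_out --motion '[[[0, 0, 0], 0], [[0, 0, 0], 0], [[0, 0, 0], 0], [[0, 0, 0], 0], [[0, 0, 0], 0], [[0, 0, 0], 0], [[0, 0, 0], 0]]' --hand 0.6 --force 15

```text
time_s: 49.05
ee_pos: [0.511, -0.2644, 0.0004]
eef_rot: [-3.141, 0.0, 3.007]
force: [-0.9, 1.0, 4.3]
grip_width: 0.0358
grip_force: 15.0
```

>>> carry_out --motion '[[[0, 0, -0.05], 0], [[0, 0, -0.15], 0], [[0, 0, -0.28], 0], [[0, 0, -0.42], 0], [[0, 0, -0.57], 0], [[0, 0.06, -0.64], 0], [[0, 0.18, -0.64], 0], [[0, 0.34, -0.64], 0], [[0, 0.5, -0.64], 0], [[0.03, 0.66, -0.64], 0], [[0.05, 0.82, -0.64], 0], [[0.05, 0.95, -0.64], 0]]'

```text
time_s: 50.25
ee_pos: [0.5259, -0.0723, 0.1278]
eef_rot: [3.141, -0.001, 3.007]
force: [0.5, 0.3, -0.4]
grip_width: 0.0359
grip_force: 15.0
```

```bash
python3 plan.py 0.514,0.065,0.12
```

```text
now [ 0.5259 -0.0723  0.1278] 3.0073 t 50.2
0.514,0.065,0.12 [0.151 0.672 0.039] turn 0.0004 rows 2.8
```

>>> carry_out --motion '[[[0.03, 0.14, 0], 0], [[0.07, 0.3, 0], 0], [[0.11, 0.46, 0], 0], [[0.14, 0.6, 0], 0], [[0.151, 0.672, 0], 0], [[0.151, 0.672, 0], 0], [[0.151, 0.672, 0.12], 0], [[0.151, 0.672, 0.28], 0], [[0.151, 0.672, 0.44], 0], [[0.151, 0.672, 0.55], 0], [[0.151, 0.672, 0.58], 0], [[0.151, 0.672, 0.58], 0]]'

```text
time_s: 51.45
ee_pos: [0.5145, 0.0618, 0.0118]
eef_rot: [-3.141, -0.001, 3.006]
force: [0.3, 0.8, 0.1]
grip_width: 0.0356
grip_force: 15.0
```

```bash
python3 plan.py 0.514,0.065,-0.0022
```

```text
now [0.5145 0.0618 0.0118] 3.0058 t 51.5
0.514,0.065,-0.0022 [0.005 0.016 0.07 ] turn 0.0001 rows 0.3
```

>>> carry_out --motion '[[[0.005, 0.016, 0], 0], [[0.005, 0.016, 0.03], 0], [[0.005, 0.016, 0.055], 0], [[0.005, 0.016, 0.07], 0], [[0.005, 0.016, 0.07], 0], [[0.005, 0.016, 0.07], 0]]'

```text
time_s: 52.05
ee_pos: [0.5142, 0.0658, -0.0018]
eef_rot: [-3.142, -0.0, 3.007]
force: [0.4, 0.2, -0.8]
grip_width: 0.0356
grip_force: 15.0
```

>>> carry_out --motion '[[[0, 0, 0], 0], [[0, 0, 0], 0], [[0, 0, 0], 0], [[0, 0, 0], 0], [[0, 0, 0], 0], [[0, 0, -0.1], 0], [[0, 0, -0.25], 0], [[0, 0, -0.42], 0], [[0, 0, -0.6], 0], [[0.1, 0, -0.7], 0], [[0.3, 0, -0.7], 0], [[0.5, 0, -0.7], 0]]' --hand -0.3

```text
time_s: 53.25
ee_pos: [0.414, 0.0793, 0.1384]
eef_rot: [3.141, 0.001, 3.006]
force: [0.8, 0.1, 0.6]
grip_width: 0.0613
grip_force: 0.0
```

>>> carry_out --motion '[[[0.1, 0.15, 0], 0], [[0.2, 0.35, 0], 0], [[0.2, 0.5, 0], 0], [[0.2, 0.5, 0], 0]]'

```text
time_s: 53.65
ee_pos: [0.3887, 0.1862, 0.1384]
eef_rot: [3.141, 0.001, 3.01]
force: [0.1, -0.1, -0.2]
grip_width: 0.0612
grip_force: 0.0
```

```bash
python3 cmp.py .515 .066; python3 cmp.py .504 -.048|grep top
```

```text
top 182 top [0.5139 0.0647 0.0933] body mean [0.5084 0.0563 0.0374] mid [0.5134 0.0638] zmax 0.099
top 175 top [0.5145 0.0652 0.0934] body mean [0.5111 0.0571 0.039 ] mid [0.5137 0.0655] zmax 0.098
side 265 top [0.5162 0.0686 0.0915] body mean [0.518  0.079  0.0322] mid [0.517  0.0753] zmax 0.098
side 267 top [0.5171 0.0695 0.0919] body mean [0.5183 0.0794 0.0326] mid [0.5178 0.0718] zmax 0.097
top 156 top [ 0.5042 -0.0495  0.1038] body mean [ 0.4954 -0.0391  0.0392] mid [ 0.4973 -0.0416] zmax 0.107
top 159 top [ 0.504  -0.0495  0.1039] body mean [ 0.4954 -0.0368  0.0391] mid [ 0.4949 -0.0392] zmax 0.108
side 267 top [ 0.5066 -0.0453  0.0978] body mean [ 0.5085 -0.0377  0.0319] mid [ 0.5062 -0.0404] zmax 0.106
side 273 top [ 0.5063 -0.0456  0.0978] body mean [ 0.5083 -0.0378  0.0317] mid [ 0.5064 -0.0397] zmax 0.106
```

```bash
python3 - <<'E'
from m import *
im,d=camera("side"); cv2.imwrite("pics/fin.png",cv2.resize(im[120:300,180:400],(733,600),interpolation=cv2.INTER_CUBIC))
E
```

```text
(no output)
```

View pics/fin.png

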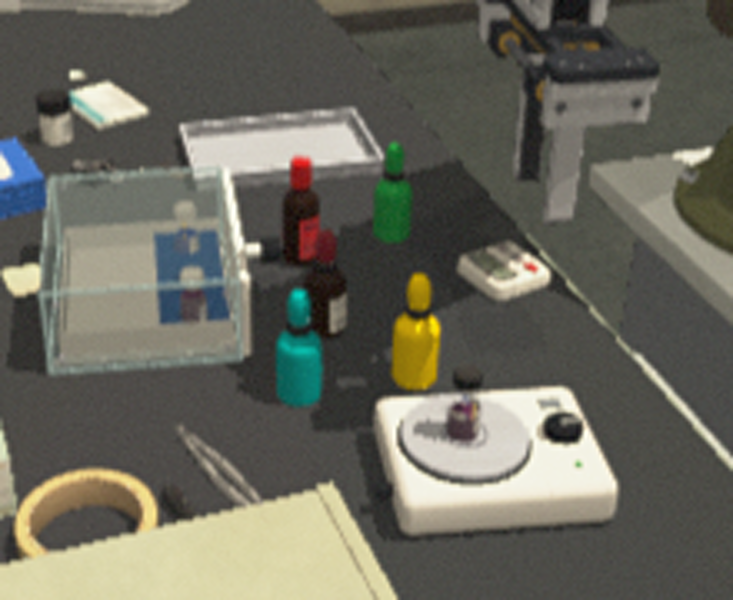

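The final view shows the vial standing on the ring (crop (463,435)), the drawer shut, and both bottles upright at (300,215) and (325,290). The arm is clear of everything.

```bash
python3 -c "
from station import ctrl
print(ctrl.hand_in())"
```

```text
the job is handed in; nothing more can be done
None
```

The job is handed in at about 54 s: the black-capped vial stands on the stirrer's centre ring, the drawer is fully shut with both white-capped vials standing, and both bottles are upright within about 1 mm of where they stood.

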